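# Pack the washer service kit

### The arm

A 6-joint arm with a two-finger parallel gripper is mounted at the origin on the work surface. World frame = base frame: x ahead of the robot, y to its left, z up, the work surface at z = 0. Lengths are in m, angles in rad, forces in N, time in s.
With the tool pointing down it reaches from about 0.35 to 0.775 m from the base axis. Payload 7.3 kg.
Tool frame: the origin (TCP) lies midway between the tips of the shut fingers; the grasp point (between the pads) lies 19 mm behind it; z points along the fingers, y is the line along which they close (so a half turn about z gives the same grasp; the last joint's range is limited). The gripper opens to 92 mm and grips with 3 to 60 N. Pads are 19 mm wide; open, the fingers measure 130 mm over their backs; the gripper's body (75 mm by 190 mm) begins 47 mm behind the grasp point.
Start: joints at [1.064, 0.342, 1.524, -0, 1.275, -0.146], TCP at [0.185, 0.491, 0.189] pointing down, gripper open.
Joint ranges: [-2.53, 2.53], [-0.77, 2.02], [0.04, 2.7], [-1, 4.14], [0.28, 2.66], [-3.11, 3.11]. Speed limits (rad/s): [2.57, 2.57, 3.14, 3.14, 3.14, 3.14].

### API

Orientations are given as [roll, pitch, yaw] about the fixed x, y, z axes, in that order (R = Rz(yaw) Ry(pitch) Rx(roll)).
In Python, from cell import monitor, vision, workorder gives the robot as it stands.
- The arm moves only by the tool move_arm, never from a script. Its argument "rows" is a list of rows, each a list of 5 numbers: the shift along the world's x, y, z in mm, then the turn about the world's z in rad, then the closure, from -1 (fully open) to 1 (shut). A call has 1 to 12 rows; each row shifts and turns the commanded pose from where the row before left it; what a row does not reach is not made up. A row lasts 1/10 s, in which the tool goes at most 50 mm and 8.59 degrees, less where a joint would pass 70% of its speed; a pose out of reach is approached as far as the arm can. A call is refused whole if a number of a shift passes 50 or a number of a turn 0.15, either way. A call with a gripper value outside its range is refused whole. The fingers move at their own pace and stop on an object; "newtons" is the grip in N (left out, the last holds). Time passes only in rows, so rows that do not move let the fingers close. It gives the time, the measured TCP pose, the force, the opening and the grip force at its end, in the units of the state.
- monitor.observe(): the state, without advancing time (a new reading comes with each control period).
- vision.read_camera(name): name is "scene" or "side" or "wrist"; returns the picture (400x640x3 uint8, red, green, blue); there is no depth.
- vision.get_calibration(name): a dict with "K" (3x3 intrinsics, pixels), "T" (4x4, takes a point from camera to world coordinates); the wrist camera has in their place "mount" (4x4, takes a point from camera to tool coordinates, whose origin is the TCP and whose axes are the flange's). Camera axes: x right, y up, looking along -z (the intrinsics and any distortion apply to the point x, -y, -z); pixel columns grow to the right and rows downward; lengths in m; the calibration is good to about 2 mm. A picture is of the moment at which its call begins: read the wrist's pose just before it. get_calibration takes no time and is no camera call.
- workorder.hand_in(): hands the job in; it is judged then, once.
The state is a dict: "time": time; "qpos": joint angles; "qvel": joint speeds; "joint_efforts": joint torques, N m; "tool_pos": TCP position; "tool_rot": TCP orientation; "contact_force": force on the tool from outside, world axes, zero at the start; "torque": the same for the moment, N m; "opening": finger opening in m; "grip_force": force on a finger pad.
Only numpy, scipy, OpenCV 4.12 (cv2) and the standard library are available. Lean on these libraries where they do the work, as an engineer would, in place of code of your own. Each camera call takes 0.05 s, during which the arm holds its last target. There are 200 camera calls.

### The job

Put every descaler tablet lying on the laundromat counter into a flip-cap tube of the rack, one to a tube, any tubes, and leave all four caps pressed fully shut. Press the latch button on the grey box so that its hidden drawer springs out, lay the service key in the drawer and let go of it, then push the drawer fully home so that it stays shut. Leave the bottle, the cup and the bowl where they are.

Things in the scene. Friction and masses are not known exactly. Their poses are not given: they have to be found in the camera images.
- rack: low plywood rack fixed to the counter, 72 x 270 x 38 mm, carrying the four tubes in a row along its y axis; origin at the centre of its underside (z = 0), z up, x points away from the robot, across the row
- key: loose service key: a straight flat bar 80 x 12 x 14 mm of steel along its x axis with a black plastic cross-bar (14 x 40 x 14 mm, along y) centred 38 mm to -x of the middle; 60 g; origin at the middle of the steel bar, half way up (7 mm above the surface when lying flat). It starts lying flat on the counter
- box: plain grey steel box fixed to the counter, 160 (x) x 150 (y) x 56 (z) mm, 4 mm walls; origin at the centre of its underside (z = 0), x points away from the robot, z up. A flush drawer without handle hides in its front (-x) face; the round black latch button is on its top, 55 mm to +x of the centre
- latch_top (a point): centre of the top of the round black latch button (28 mm diameter); pressing it straight down (it frees after some 5 mm, bottoms at 10 mm; 2 to 4 N) frees the drawer, which a spring drives out towards -x of the box; the button springs back up by itself (its top is 70 mm above the counter when up)
- drawer (a joint): how far the hidden drawer is out, m: 0 to 0.003 = shut and latched, 0.100 = fully out (where the spring holds it after the latch is pressed). To shut it push its front panel along +x of the box fully in (4 N, some 10 N at the last 15 mm, where the catch clicks); it then stays shut
- drawer_in (a point): point on the drawer's floor, 9 mm above the counter, moving with the drawer; axes as the box's. Measured from it the drawer's inside reaches from -38 to +74 mm in x and +-62 mm in y; its walls are 30 mm high. With the drawer fully out the part from -38 to +52 mm in x lies open in front of the box
- drawer_front (a point): middle of the outer face of the drawer's front panel, 43 mm above the counter; the panel is 138 mm wide and reaches from 5 to 51 mm above the counter; moves with the drawer
- tube0: white tube fixed upright in the rack, 40 mm outer, 34 inner diameter, 62 high, floor 4 thick; origin at the centre of its underside, 10 mm above the counter (rim at 72 mm); axes as the rack's; tubes 66 mm apart, in any order. Its grey cap is a disc 5 mm thick, 41 in diameter, hinged along y, 22 mm to +x of the axis, 62.5 mm above the origin
- cap0 (a joint): angle of the flip cap of tube 0, rad: 0 = shut, 1.57 = upright, 2.0 = stop. Its front edge (-x) swings up and over to +x. On that edge stands a thumb tab, 5 mm thick, 18 wide (y), reaching 26 above the hinge axis, 21.5 mm to -x of the tube axis when shut: pinched by its sides it can be swung up about the hinge. Stiff hinge (0.03 N m): it stays where it is left, so press it shut
- tube1: white tube fixed upright in the rack, 40 mm outer, 34 inner diameter, 62 high, floor 4 thick; origin at the centre of its underside, 10 mm above the counter (rim at 72 mm); axes as the rack's; tubes 66 mm apart, in any order. Its grey cap is a disc 5 mm thick, 41 in diameter, hinged along y, 22 mm to +x of the axis, 62.5 mm above the origin
- cap1 (a joint): angle of the flip cap of tube 1, rad: 0 = shut, 1.57 = upright, 2.0 = stop. Its front edge (-x) swings up and over to +x. On that edge stands a thumb tab, 5 mm thick, 18 wide (y), reaching 26 above the hinge axis, 21.5 mm to -x of the tube axis when shut: pinched by its sides it can be swung up about the hinge. Stiff hinge (0.03 N m): it stays where it is left, so press it shut
- tube2: white tube fixed upright in the rack, 40 mm outer, 34 inner diameter, 62 high, floor 4 thick; origin at the centre of its underside, 10 mm above the counter (rim at 72 mm); axes as the rack's; tubes 66 mm apart, in any order. Its grey cap is a disc 5 mm thick, 41 in diameter, hinged along y, 22 mm to +x of the axis, 62.5 mm above the origin
- cap2 (a joint): angle of the flip cap of tube 2, rad: 0 = shut, 1.57 = upright, 2.0 = stop. Its front edge (-x) swings up and over to +x. On that edge stands a thumb tab, 5 mm thick, 18 wide (y), reaching 26 above the hinge axis, 21.5 mm to -x of the tube axis when shut: pinched by its sides it can be swung up about the hinge. Stiff hinge (0.03 N m): it stays where it is left, so press it shut
- tube3: white tube fixed upright in the rack, 40 mm outer, 34 inner diameter, 62 high, floor 4 thick; origin at the centre of its underside, 10 mm above the counter (rim at 72 mm); axes as the rack's; tubes 66 mm apart, in any order. Its grey cap is a disc 5 mm thick, 41 in diameter, hinged along y, 22 mm to +x of the axis, 62.5 mm above the origin
- cap3 (a joint): angle of the flip cap of tube 3, rad: 0 = shut, 1.57 = upright, 2.0 = stop. Its front edge (-x) swings up and over to +x. On that edge stands a thumb tab, 5 mm thick, 18 wide (y), reaching 26 above the hinge axis, 21.5 mm to -x of the tube axis when shut: pinched by its sides it can be swung up about the hinge. Stiff hinge (0.03 N m): it stays where it is left, so press it shut
- tablet0: loose white pressed descaler tablet, 20 x 20 x 16 mm, hard, 14 g; origin at its centre (8 mm above the surface when lying flat). Three or all four of the four are present (None = absent)
- tablet1: loose white pressed descaler tablet, 20 x 20 x 16 mm, hard, 14 g; origin at its centre (8 mm above the surface when lying flat). Three or all four of the four are present (None = absent)
- tablet2: loose white pressed descaler tablet, 20 x 20 x 16 mm, hard, 14 g; origin at its centre (8 mm above the surface when lying flat). Three or all four of the four are present (None = absent)
- tablet3: loose white pressed descaler tablet, 20 x 20 x 16 mm, hard, 14 g; origin at its centre (8 mm above the surface when lying flat). Three or all four of the four are present (None = absent)
- soap: bystander: detergent bottle, 64 mm diameter, 190 mm high; origin at the centre of its underside
- pot: bystander: black cup, 90 mm across the rim, 80 mm high; origin at the centre of its underside
- dish: bystander: steel bowl, 110 mm across the rim, 30 mm high; origin at the centre of its underside
There are look-alikes about, which are no part of the job. Of the things shaped like the key, the steel one is meant.

How it is judged:
By the outcome, as a careful person would: the job done as asked, in the order asked, and still so for the second after the job is handed in, with the robot touching nothing.
Of tablet0, tablet1, tablet2, tablet3 only 3 to 4 are there at a start; the rules pass over those that are not, and their reading is None.
At some moment in a run one of tablet0, tablet1, tablet2, tablet3, key may be knocked a few centimetres aside while the robot is not near it.
Once in a run the grip may slacken for a moment while it holds something.
It also fails if it takes over 210 s, if anything falls off the work surface, if the arm or the gripper's body presses on something with over 40 N, if the wrist force passes 120 N, or if a joint passes its speed limit or range.

## Working session

There is one attempt and no reset: what is moved stays moved. The work goes in short steps, Python scripts to look and compute and a tool call to move; the robot and the scene stay as the last step left them, time stands still between calls to the robot, and variables do not carry over. Pictures are saved under pics/ and viewed, at most 16 in all, crops included, and the job is handed in when it is done.

Besides the shell and the picture viewer there is one more tool, called after "Call:" by a JSON object that holds its "name" and its "arguments", one argument or row to a line. move_arm: Moves the arm, as the interface text tells. Its arguments: {"type":"object","properties":{"rows":{"type":"array","items":{"type":"array","items":{"type":"number"}}},"newtons":{"type":"number"}},"required":["rows"]}

```bash
ls; mkdir -p pics; cat > h.py <<'E'
import numpy as np, cv2
from cell import monitor, vision, workorder
from scipy.spatial.transform import Rotation as R
def cam(n):
    c=vision.get_calibration(n); K=np.array(c["K"])
    if "T" in c: return K,np.array(c["T"]),c
    s=monitor.observe(); T=np.eye(4); T[:3,:3]=R.from_euler('xyz',s["tool_rot"]).as_matrix(); T[:3,3]=s["tool_pos"]
    return K,T@np.array(c["mount"]),c
def snap(n,f):
    kt=cam(n); im=np.array(vision.read_camera(n)); cv2.imwrite(f"pics/{f}.png",im[:,:,::-1]); np.savez(f"pics/{f}.npz",K=kt[0],T=kt[1]); return im
def ray(f,uv,z):
    d=np.load(f"pics/{f}.npz"); K,T=d["K"],d["T"]; out=[]
    for u,v in np.atleast_2d(uv):
        p=np.linalg.inv(K)@[u,v,1]; r=T[:3,:3]@[p[0],-p[1],-p[2]]; o=T[:3,3]
        out.append(o+r*(z-o[2])/r[2])
    return np.array(out)
def proj(f,P):
    d=np.load(f"pics/{f}.npz"); K,T=d["K"],d["T"]; out=[]
    for p in np.atleast_2d(P):
        c=T[:3,:3].T@(p-T[:3,3]); q=K@[c[0],-c[1],-c[2]]; out.append(q[:2]/q[2])
    return np.array(out)
E
python3 - <<'E'
from h import *
np.set_printoptions(precision=4,suppress=True)
for n in("scene","side","wrist"):
    snap(n,n+"0"); print(n,vision.get_calibration(n))
print(monitor.observe())
a=cv2.imread("pics/scene0.png");b=cv2.imread("pics/side0.png")
E
```

```text
pics
scene {'K': array([[424.9342,   0.    , 319.0483],
       [  0.    , 424.9342, 196.5248],
       [  0.    ,   0.    ,   1.    ]]), 'T': array([[ 0.5582, -0.7046,  0.4381,  1.1181],
       [ 0.8296,  0.4651, -0.309 , -0.4115],
       [ 0.014 ,  0.5359,  0.8441,  1.0813],
       [ 0.    ,  0.    ,  0.    ,  1.    ]])}
side {'K': array([[429.9816,   0.    , 328.6486],
       [  0.    , 429.9816, 192.9192],
       [  0.    ,   0.    ,   1.    ]]), 'T': array([[-0.8239,  0.3561, -0.441 , -0.0289],
       [-0.5668, -0.5189,  0.64  ,  0.8709],
       [-0.0009,  0.7772,  0.6293,  0.9742],
       [ 0.    ,  0.    ,  0.    ,  1.    ]])}
wrist {'K': array([[359.3865,   0.    , 322.2899],
       [  0.    , 359.3865, 196.1242],
       [  0.    ,   0.    ,   1.    ]]), 'mount': array([[-0.0002,  0.9578,  0.2875,  0.0778],
       [ 1.    ,  0.0002, -0.0001, -0.001 ],
       [-0.0002,  0.2875, -0.9578, -0.1957],
       [ 0.    ,  0.    ,  0.    ,  1.    ]])}
{'time': 0.15, 'qpos': array([ 1.064 ,  0.3426,  1.5248,  0.    ,  1.2754, -0.146 ]), 'qvel': array([ 0.0008, -0.0028, -0.0032,  0.0002, -0.0011, -0.001 ]), 'joint_efforts': array([  0.0012, -43.147 , -24.4352,   0.0717,   0.0537,  -0.0001]), 'tool_pos': array([0.1852, 0.4909, 0.1882]), 'tool_rot': array([-3.1405, -0.0002,  2.7808]), 'contact_force': array([ 0.2483, -0.6464,  0.4143]), 'torque': array([0.0054, 0.0256, 0.0124]), 'grip_force': 0.0, 'opening': 0.09170417825150876}
```

View pics/scene0.png

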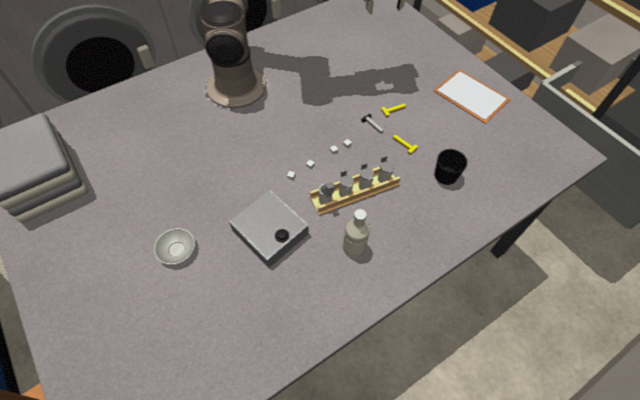

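View pics/side0.png

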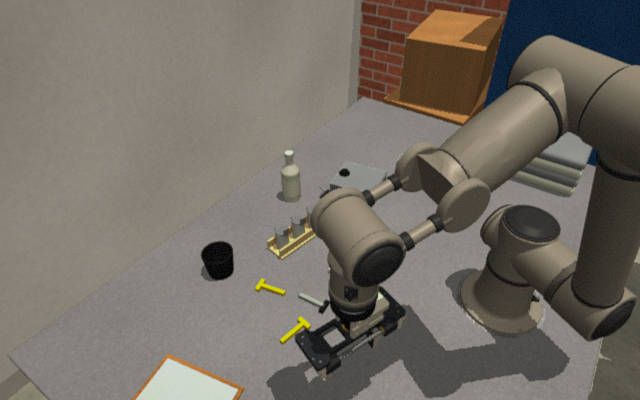

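The scene view shows the four tablets at (291,175), (310,163), (334,149) and (347,142). The steel key is at (372,123), between two yellow look-alikes. The rack runs from (315,205) to (398,180), the box is near (268,228) and its button at (282,236).

```bash
python3 - <<'E'
from h import *
np.set_printoptions(precision=3,suppress=True)
a=cv2.imread("pics/scene0.png")[100:275,220:480]
cv2.imwrite("pics/s0c.png",cv2.resize(a,None,fx=3,fy=3,interpolation=cv2.INTER_CUBIC))
print(ray("scene0",[(291,175),(310,163),(334,149),(347,142)],.012)[:,:2])
print(ray("scene0",[(372,123)],.01)); print(ray("scene0",[(282,236)],.07)); 
E
```

```text
[[ 0.451 -0.048]
 [ 0.444  0.026]
 [ 0.44   0.121]
 [ 0.439  0.173]]
[[0.417 0.293 0.01 ]]
[[ 0.642 -0.193  0.07 ]]
```

View pics/s0c.png

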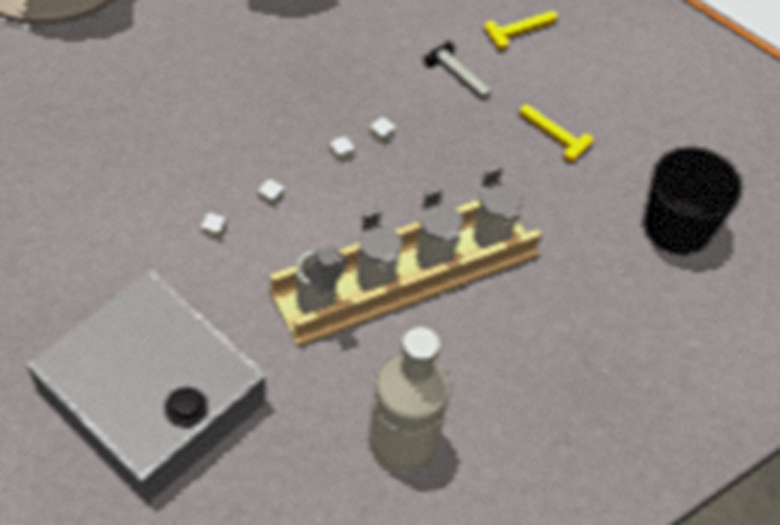

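The enlarged view shows the cap nearest the box standing open, around crop (325,265). The other three are shut, with their tabs at (372,220), (432,199) and (492,178). I'll move the wrist camera above for a precise look.

Call:
{"name": "move_arm", "arguments": {
  "rows": [
    [21,-44,20,0.036,-1],
    [21,-44,20,0.036,-1],
    [21,-44,20,0.036,-1],
    [21,-44,20,0.036,-1],
    [21,-44,20,0.036,-1],
    [21,-44,20,0.036,-1],
    [21,-44,20,0.036,-1],
    [21,-44,20,0.036,-1],
    [21,-44,0,0.036,-1],
    [21,-44,0,0.036,-1],
    [0,0,0,0,-1],
    [0,0,0,0,-1]
  ],
  "newtons": 20
}}

```text
time: 1.35
tool_pos: [0.3867, 0.0685, 0.3402]
tool_rot: [3.141, -0.001, 3.137]
contact_force: [-1.0, 0.6, 0.1]
opening: 0.0915
grip_force: 0.0
```

```bash
python3 - <<'E'
from h import *
np.set_printoptions(precision=4,suppress=True)
s=monitor.observe(); print(s["tool_pos"],s["tool_rot"],s["qpos"])
im=snap("wrist","w1")
E
```

```text
[0.3867 0.0685 0.3402] [ 3.141  -0.0013  3.1371] [-0.021   0.0091  1.5258  0.0005  1.608  -1.5872]
```

View pics/w1.png

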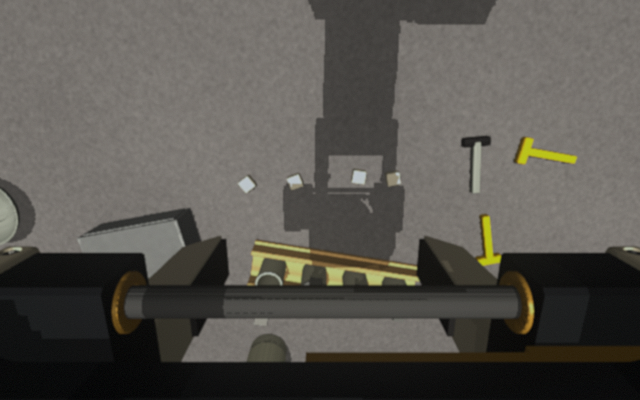

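This wrist view shows the tablets at (247,184), (295,181), (359,177) and (394,179), and the steel key at (475,165). The gripper hides the rack, so I'll go further forward.

Call:
{"name": "move_arm", "arguments": {
  "rows": [
    [40,0,0,0,-1],
    [40,0,0,0,-1],
    [40,0,0,0,-1],
    [20,0,0,0,-1],
    [0,0,0,0,-1],
    [0,0,0,0,-1],
    [0,0,0,0,-1]
  ]
}}

```text
time: 2.1
tool_pos: [0.5255, 0.0704, 0.3411]
tool_rot: [3.141, 0.0, -3.141]
contact_force: [-0.2, -0.2, -0.1]
opening: 0.0919
grip_force: 0.0
```

```bash
python3 - <<'E'
from h import *
np.set_printoptions(precision=4,suppress=True)
s=monitor.observe(); print(s["tool_pos"],s["tool_rot"])
im=snap("wrist","w2")
a=cv2.imread("pics/w2.png"); cv2.imwrite("pics/w2b.png",cv2.resize(a[0:300,60:580],(780,450),interpolation=cv2.INTER_CUBIC))
E
```

```text
[0.5255 0.0704 0.3411] [ 3.1414  0.0002 -3.1406]
```

View pics/w2b.png

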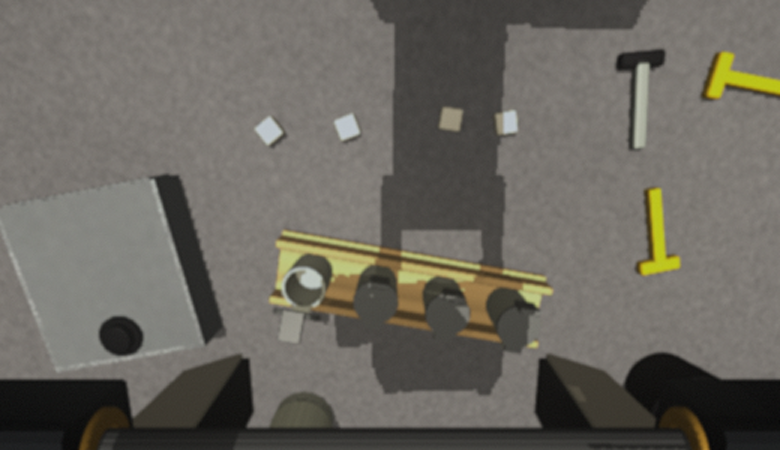

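This view, magnified 1.5x, shows the tablets at (269,131), (347,127), (451,119) and (507,122). The key's bar runs from (641,60) to (638,148). The open tube's rim is at (304,286), with its cap folded back to (291,326). The three shut caps run to the right, and the button is at (121,335).

```bash
cat > fit.py <<'E'
from h import *
np.set_printoptions(precision=4,suppress=True)
def full(c): return np.array(c)/1.5+[60,0]
im=cv2.imread("pics/w2.png")
for c in [(269,131),(347,127),(451,119),(507,122)]:
    u,v=full(c).round().astype(int); p=im[v-14:v+15,u-14:u+15].astype(float)
    big=cv2.resize(p,None,fx=4,fy=4,interpolation=cv2.INTER_LINEAR)
    hsv_r=big[:,:,2]; bg=np.median(p.reshape(-1,3),0)[2]
    # local: bright relative to neighbourhood; print
    m=((big[:,:,2]>112)).astype(np.uint8)
    n,l,st,ce=cv2.connectedComponentsWithStats(m)
    k=l[58,58] or 1
    cn,_=cv2.findContours((l==k).astype(np.uint8),cv2.RETR_EXTERNAL,cv2.CHAIN_APPROX_NONE)
    r=cv2.minAreaRect(cn[0]); px=np.array(r[0])/4+[u-14-.375,v-14-.375]
    print(px, np.array(r[1])/4, r[2], bg, p[14,14], ray("w2",[px],.016)[0,:2])
print("key ends",ray("w2",full([(641,60),(638,148)]),.014)[:,:2], "crossbar",ray("w2",full([(619,60),(663,56)]),.014)[:,:2])
print("btn",ray("w2",full([(121,335)]),.07)); print("box",ray("w2",full([(0,207),(152,178),(205,344),(57,369)]),.056))
print("rim",ray("w2",full([(304,286)]),.072))
print("rack",ray("w2",full([(283,232),(551,281),(533,345),(270,303)]),.038))
E
python3 fit.py
```

```text
[239.  87.] [28.75 28.75] 90.0 129.0 [203. 197. 189.] [ 0.446  -0.0458]
[291.  85.] [28.75 28.75] 90.0 127.0 [203. 198. 189.] [0.4432 0.0263]
[360.2061  78.8885] [13.8095 14.7137] 9.462321281433105 72.0 [126. 148. 154.] [0.4351 0.1219]
[401.25  81.  ] [28.75 22.25] 90.0 120.0 [203. 197. 188.] [0.4379 0.1786]
key ends [[0.3853 0.2914]
 [0.4614 0.2987]] crossbar [[0.3853 0.2717]
 [0.3819 0.3106]]
btn [[ 0.6272 -0.1822  0.07  ]]
box [[ 0.5112 -0.2795  0.056 ]
 [ 0.4859 -0.1414  0.056 ]
 [ 0.6417 -0.1107  0.056 ]
 [ 0.6679 -0.257   0.056 ]]
rim [[ 0.5794 -0.0104  0.072 ]]
rack [[ 0.5367 -0.0334  0.038 ]
 [ 0.5839  0.2209  0.038 ]
 [ 0.6499  0.2086  0.038 ]
 [ 0.6062 -0.0501  0.038 ]]
```

```bash
cat > fit2.py <<'E'
from fit import *
def circ(c,r,z,n=40): a=np.linspace(0,2*np.pi,n); return np.c_[c[0]+r*np.cos(a),c[1]+r*np.sin(a),np.full(n,z)]
def draw(img,P,col,s,o): cv2.polylines(img,[((proj("w2",P)-o+.5)*s*16).round().astype(np.int32)],False,col,1,cv2.LINE_AA,4)
C=np.array([.5965,.087]); yaw=-.18; ex=np.array([np.cos(yaw),np.sin(yaw)]); ey=np.array([-ex[1],ex[0]])
def rk(x,y,z): return np.r_[C+x*ex+y*ey,z]
print("----")
for c,t in [((269,131),160),((347,127),160),((451,119),112)]:
    u,v=full(c).round().astype(int); p=im[v-14:v+15,u-14:u+15]
    big=cv2.resize(p,None,fx=4,fy=4,interpolation=cv2.INTER_LINEAR)
    n,l,st,ce=cv2.connectedComponentsWithStats((big[:,:,2]>t).astype(np.uint8)); cn,_=cv2.findContours((l==l[58,58]).astype(np.uint8),0,1)
    r=cv2.minAreaRect(cn[0]); px=np.array(r[0])/4+[u-14-.375,v-14-.375]
    print(px,np.array(r[1])/4,r[2],ray("w2",[px],.016)[0,:2])
s=3; o=np.array([220,140]); A=cv2.resize(im[140:245,220:440],None,fx=s,fy=s,interpolation=cv2.INTER_CUBIC)
for i in range(4):
    y=-.099+.066*i; c=rk(0,y,0)[:2]
    draw(A,circ(c,.020,.072),(0,0,255),s,o)
    if i: draw(A,circ(c,.0205,.075),(0,255,0),s,o); draw(A,np.array([rk(-.0215,y-.009,.0985),rk(-.0215,y+.009,.0985)]),(255,0,255),s,o)
for x in(-.036,.036):
    draw(A,np.array([rk(x,-.135,.038),rk(x,.135,.038)]),(255,255,0),s,o)
o2=np.array([393,68]); B=cv2.resize(im[68:96,383:415],None,fx=8,fy=8,interpolation=cv2.INTER_CUBIC)
A=np.vstack([A,np.zeros((B.shape[0],A.shape[1],3),np.uint8)]); A[-B.shape[0]:,:B.shape[1]]=B
K=cv2.resize(im[25:105,455:520],None,fx=2.8,fy=2.8,interpolation=cv2.INTER_CUBIC); A[-K.shape[0]:,300:300+K.shape[1]]=K
print(B.shape,A.shape,K.shape); cv2.imwrite("pics/ov.png",A)
E
python3 fit2.py | sed -n '/----/,$p'
```

```text
----
[238.3703  86.6024] [14.4997 13.343 ] 51.709835052490234 [ 0.4454 -0.0467]
[290.6834  84.1601] [14.169  13.5624] 68.5522689819336 [0.4421 0.0259]
[360.2143  78.8793] [13.8044 14.6339] 9.090276718139648 [0.4351 0.1219]
(224, 256, 3) (539, 660, 3) (224, 182, 3)
```

View pics/ov.png

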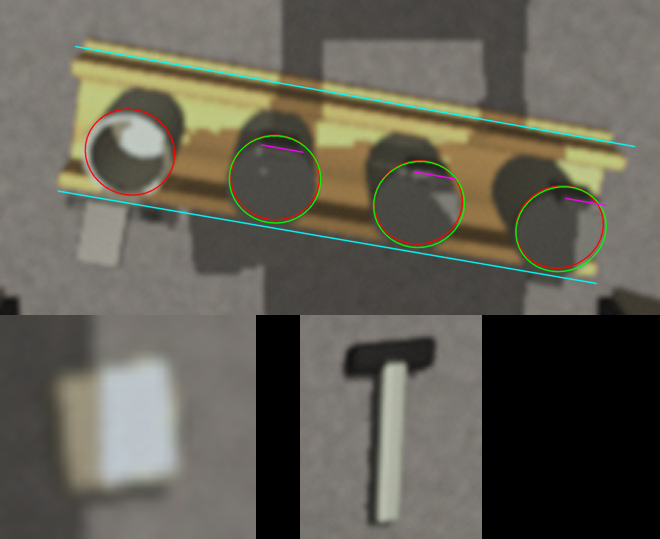

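The overlay confirms the open tube's rim. The caps on the right are lost in the arm's shadow, so I'll re-measure them later. Now tablet 1 goes into the open tube.

Call:
{"name": "move_arm", "arguments": {
  "rows": [
    [-13,-20,-40,0.111,-0.2],
    [-13,-20,-40,0.111,-0.2],
    [-13,-20,-40,0.111,-0.2],
    [-13,-20,-40,0.111,-0.2],
    [-13,-20,-40,0.111,-0.2],
    [-14,-17,-40,0.111,-0.2],
    [0,0,0,0,-0.2],
    [0,0,0,0,-0.2],
    [0,0,0,0,-0.2],
    [0,0,0,0,-0.2]
  ]
}}

```text
time: 3.15
tool_pos: [0.4496, -0.0475, 0.1025]
tool_rot: [-3.138, 0.003, -2.476]
contact_force: [0.1, -0.1, 0.2]
opening: 0.0551
grip_force: 0.0
```

Call:
{"name": "move_arm", "arguments": {
  "rows": [
    [-4,1,-33,0,-0.2],
    [0,0,-33,0,-0.2],
    [0,0,-30,0,-0.2],
    [0,0,0,0,-0.2],
    [0,0,0,0,1],
    [0,0,0,0,1],
    [0,0,0,0,1],
    [0,0,0,0,1],
    [0,0,0,0,1],
    [0,0,0,0,1]
  ]
}}

```text
time: 4.15
tool_pos: [0.4439, -0.0468, 0.0049]
tool_rot: [-3.141, 0.0, -2.476]
contact_force: [0.1, -0.1, 0.7]
opening: 0.0117
grip_force: 0.0
```

Call:
{"name": "move_arm", "arguments": {
  "rows": [
    [0,0,40,0,-0.2],
    [0,0,40,0,-0.2],
    [0,0,40,0,-0.2],
    [0,0,40,0,-0.2],
    [0,0,0,0,-0.2],
    [0,0,0,0,-0.2],
    [0,0,0,0,-0.2]
  ]
}}

```text
time: 4.85
tool_pos: [0.4428, -0.0465, 0.1634]
tool_rot: [3.14, -0.001, -2.476]
contact_force: [0.3, 0.3, -0.1]
opening: 0.0546
grip_force: 0.0
```

```bash
python3 - <<'E'
from h import *
np.set_printoptions(precision=4,suppress=True)
s=monitor.observe(); print(s["tool_pos"],s["tool_rot"],s["opening"])
im=snap("wrist","w3")
print(proj("w3",[[.4454,-.0467,.008],[.4421,.0259,.008]]))
E
```

```text
[ 0.4428 -0.0465  0.1634] [ 3.1395 -0.0014 -2.4765] 0.054590841041506966
[[320.6378 172.4985]
 [377.8919 212.3087]]
```

View pics/w3.png

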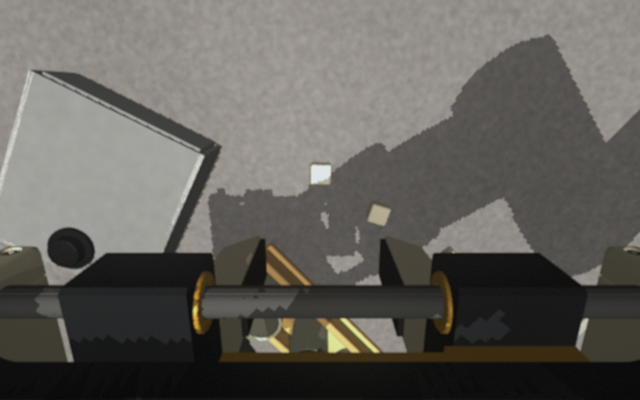

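The tablet is still at (320,173), exactly where predicted, so the fingers closed without touching it. I'll go back down with the gripper open and look.

Call:
{"name": "move_arm", "arguments": {
  "rows": [
    [2,0,-40,0,-0.2],
    [0,0,-40,0,-0.2],
    [0,0,-40,0,-0.2],
    [0,0,-38,0,-0.2],
    [0,0,0,0,-0.2],
    [0,0,0,0,-0.2]
  ]
}}

```text
time: 5.5
tool_pos: [0.445, -0.0466, 0.0061]
tool_rot: [3.139, -0.002, -2.476]
contact_force: [0.9, -0.8, 0.4]
opening: 0.0554
grip_force: 0.0
```

```bash
python3 - <<'E'
from h import *
s=monitor.observe(); print(s["tool_pos"],s["tool_rot"],s["opening"],s["contact_force"])
for n in("wrist","scene","side"): snap(n,n[0]+"4_")
w=cv2.imread("pics/w4_.png")[100:350,150:500]
x=proj("s4_",[[.445,-.047,0]])[0]; print(x)
import shutil
c=cv2.imread("pics/w4_.png"); 
from h import snap as S
S("scene","sc4"); sc=cv2.imread("pics/sc4.png"); u,v=proj("sc4",[[.445,-.047,.03]])[0].astype(int)
d=cv2.resize(sc[v-50:v+50,u-70:u+70],None,fx=3,fy=3,interpolation=cv2.INTER_CUBIC)
out=np.zeros((560,800,3),np.uint8); out[:250,:350]=w; out[:300,360:780]=d
si=cv2.imread("pics/s4_.png"); u,v=proj("s4_",[[.445,-.047,.03]])[0].astype(int); e=cv2.resize(si[max(v-40,0):v+40,u-60:u+60],None,fx=3,fy=3,interpolation=cv2.INTER_CUBIC); out[310:310+e.shape[0],:e.shape[1]]=e[:250]
cv2.imwrite("pics/c4.png",out)
E
```

```text
[ 0.44499067 -0.04656077  0.00613607] [ 3.13907193e+00 -1.76285475e-03 -2.47639829e+00] 0.055352707913007025 [ 0.91654309 -0.79106004  0.40267166]
[368.53793839 227.12676978]
```

View pics/c4.png

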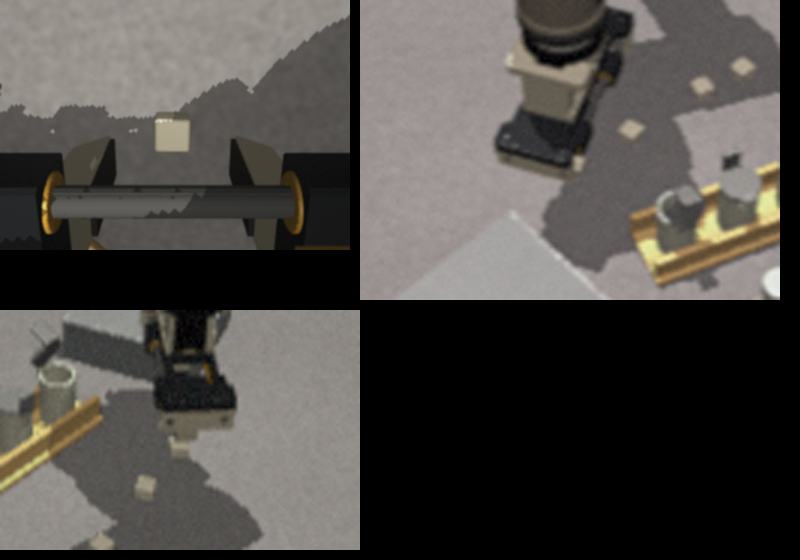

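The wrist view, with the tablet at (322,234) and finger edges at rows near 238, puts the visible fingertips some 35–40 mm above the reported TCP. The side view agrees, showing the finger stub above the tablet. I'll lower gently and watch the force.

Call:
{"name": "move_arm", "arguments": {
  "rows": [
    [0,0,-5,0,-0.2],
    [0,0,-3,0,-0.2],
    [0,0,-3,0,-0.2],
    [0,0,0,0,-0.2]
  ]
}}

```text
time: 6.1
tool_pos: [0.4454, -0.0467, -0.0048]
tool_rot: [3.141, -0.0, -2.476]
contact_force: [-0.3, -0.1, -0.7]
opening: 0.0548
grip_force: 0.0
```

No contact at z = −5 mm, so the tips really are higher than reported. I'll continue carefully.

Call:
{"name": "move_arm", "arguments": {
  "rows": [
    [0,0,-4,0,-0.2],
    [0,0,-4,0,-0.2],
    [0,0,-4,0,-0.2],
    [0,0,0,0,-0.2]
  ]
}}

```text
time: 6.5
tool_pos: [0.4452, -0.0466, -0.0171]
tool_rot: [3.14, -0.001, -2.476]
contact_force: [-0.2, -0.4, 0.6]
opening: 0.0555
grip_force: 0.0
```

Call:
{"name": "move_arm", "arguments": {
  "rows": [
    [0,0,-3,0,-0.2],
    [0,0,-3,0,-0.2],
    [0,0,0,0,-0.2]
  ]
}}

```text
time: 6.8
tool_pos: [0.4455, -0.0467, -0.0228]
tool_rot: [3.141, -0.0, -2.476]
contact_force: [-0.2, 0.2, 0.3]
opening: 0.0549
grip_force: 0.0
```

```bash
python3 - <<'E'
from h import *
s=monitor.observe(); print(s["tool_pos"],s["contact_force"],s["opening"])
snap("wrist","w5"); snap("side","sd5")
w=cv2.imread("pics/w5.png")[150:320,220:430]; si=cv2.imread("pics/sd5.png"); u,v=proj("sd5",[[.445,-.047,.03]])[0].astype(int)
out=np.zeros((340,800,3),np.uint8); out[:,:420]=cv2.resize(w,(420,340)); out[:340,430:770]=cv2.resize(si[v-30:v+30,u-30:u+30],(340,340),interpolation=cv2.INTER_CUBIC)
cv2.imwrite("pics/c5.png",out)
E
```

```text
[ 0.44548266 -0.04668285 -0.02282003] [-0.23372281  0.16820146  0.31167335] 0.054942889511622496
```

View pics/c5.png

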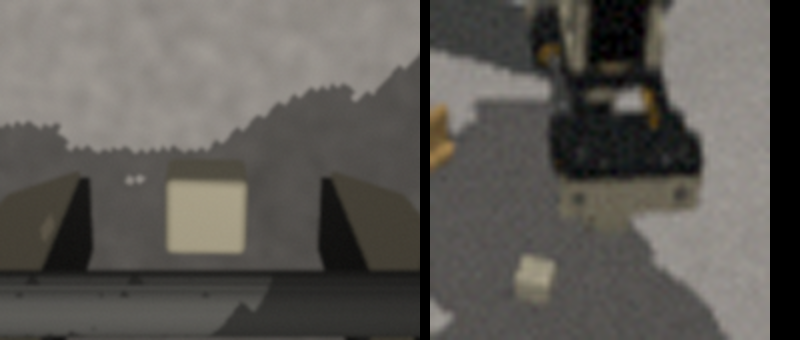

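The tablet sits centred between the fingers at this view's (206,216), and the tips are still just above its top. I'll go about 13 mm further.

Call:
{"name": "move_arm", "arguments": {
  "rows": [
    [0,0,-4,0,-0.2],
    [0,0,-3,0,-0.2],
    [0,0,0,0,-0.2],
    [0,0,0,0,-0.2]
  ]
}}

```text
time: 7.3
tool_pos: [0.4456, -0.0467, -0.0296]
tool_rot: [3.141, -0.0, -2.476]
contact_force: [-0.3, -1.1, 0.4]
opening: 0.0553
grip_force: 0.0
```

Call:
{"name": "move_arm", "arguments": {
  "rows": [
    [0,0,-2,0,-0.2],
    [0,0,-2,0,-0.2],
    [0,0,0,0,-0.2],
    [0,0,0,0,-0.2]
  ]
}}

```text
time: 7.7
tool_pos: [0.4457, -0.0468, -0.0335]
tool_rot: [3.141, -0.0, -2.476]
contact_force: [-1.1, 0.9, -0.9]
opening: 0.0553
grip_force: 0.0
```

Call:
{"name": "move_arm", "arguments": {
  "rows": [
    [0,0,0,0,1],
    [0,0,0,0,1],
    [0,0,0,0,1],
    [0,0,0,0,1],
    [0,0,0,0,1],
    [0,0,0,0,1],
    [0,0,0,0,1],
    [0,0,0,0,1]
  ]
}}

```text
time: 8.5
tool_pos: [0.4458, -0.0468, -0.0334]
tool_rot: [3.142, 0.0, -2.476]
contact_force: [0.2, -0.1, 0.6]
opening: 0.0193
grip_force: 20.0
```

Tablet 1 is gripped: opening 19 mm, 20 N. The finger tips therefore sit about 35–40 mm above the reported TCP, and the tablet's bottom is at TCP z + 33 mm. Next I lift it and carry it to the open tube.

Call:
{"name": "move_arm", "arguments": {
  "rows": [
    [0,0,50,0,1],
    [0,0,50,0,1],
    [0,0,40,0,1],
    [22,6,10,-0.141,1],
    [22,6,0,-0.141,1],
    [22,6,0,-0.141,1],
    [22,6,0,-0.141,1],
    [22,6,0,-0.141,1],
    [23,6,0,-0.141,1],
    [0,0,0,0,1],
    [0,0,0,0,1],
    [0,0,0,0,1]
  ]
}}

```text
time: 9.7
tool_pos: [0.5776, -0.0109, 0.1163]
tool_rot: [-3.142, -0.001, 2.963]
contact_force: [-0.6, 0.4, 0.0]
opening: 0.0197
grip_force: 20.0
```

Call:
{"name": "move_arm", "arguments": {
  "rows": [
    [2,0,-30,0,1],
    [0,0,-30,0,1],
    [0,0,-14,0,1],
    [0,0,0,0,1],
    [0,0,0,0,1]
  ]
}}

```text
time: 10.2
tool_pos: [0.5805, -0.011, 0.0431]
tool_rot: [3.142, 0.0, 2.961]
contact_force: [0.9, -1.3, -0.4]
opening: 0.0197
grip_force: 20.0
```

```bash
python3 - <<'E'
from h import *
s=monitor.observe(); print(s["tool_pos"],s["contact_force"],s["opening"],s["grip_force"],s["torque"])
snap("scene","sc6"); snap("side","sd6")
a=cv2.imread("pics/sc6.png"); u,v=proj("sc6",[[.59,.05,.06]])[0].astype(int); b=cv2.imread("pics/sd6.png"); p,q=proj("sd6",[[.59,.05,.06]])[0].astype(int)
out=np.hstack([cv2.resize(a[v-50:v+50,u-60:u+60],(400,333),interpolation=cv2.INTER_CUBIC),cv2.resize(b[q-50:q+50,p-60:p+60],(400,333),interpolation=cv2.INTER_CUBIC)])
cv2.imwrite("pics/c6.png",out)
E
```

```text
[ 0.58050012 -0.01101399  0.04310395] [ 0.89749625 -1.3382691  -0.36650248] 0.01969755249857174 20.031399134231265 [-0.00163844 -0.0211872  -0.01807841]
```

View pics/c6.png

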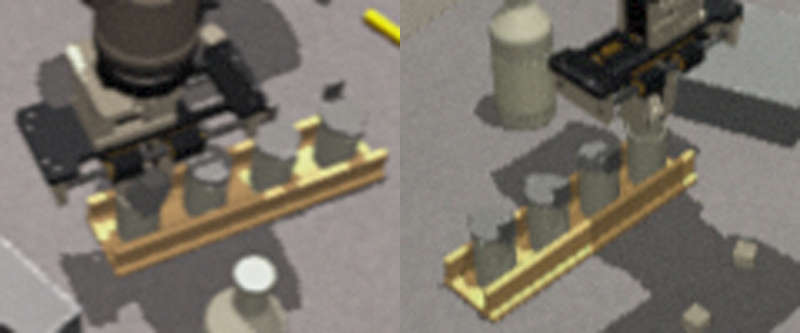

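Side view: the gripper, with the tablet, is right over the leftmost (open) tube at about (650,125), and everything around it is clear. Releasing now.

Call:
{"name": "move_arm", "arguments": {
  "rows": [
    [0,0,0,0,0.2],
    [0,0,0,0,0.2],
    [0,0,0,0,0.2],
    [0,0,0,0,0.2],
    [0,0,30,0,0.1],
    [0,0,40,0,0.1],
    [-20,0,50,0,-0.2],
    [-40,-30,0,0,-0.2],
    [-40,-30,50,0,-0.2],
    [0,0,50,0,-0.2],
    [0,0,0,0,-0.2],
    [0,0,0,0,-0.2]
  ]
}}

```text
time: 11.5
tool_pos: [0.4945, -0.0622, 0.2456]
tool_rot: [-3.141, 0.003, 2.96]
contact_force: [0.2, 0.6, -0.9]
opening: 0.055
grip_force: 0.0
```

```bash
python3 - <<'E'
from h import *
np.set_printoptions(precision=4,suppress=True)
s=monitor.observe(); print(s["tool_pos"],s["tool_rot"],s["opening"])
snap("wrist","w7"); a=cv2.imread("pics/w7.png"); print(proj("w7",[[.579,-.0104,.072],[.6,.087,.07]]))
cv2.imwrite("pics/w7b.png",cv2.resize(a[100:250,230:500],(800,444),interpolation=cv2.INTER_CUBIC))
E
```

```text
[ 0.4945 -0.0622  0.2456] [-3.1414  0.0035  2.9605] 0.055047250822347356
[[383.0289 230.9718]
 [472.0239 232.8567]]
```

View pics/w7b.png

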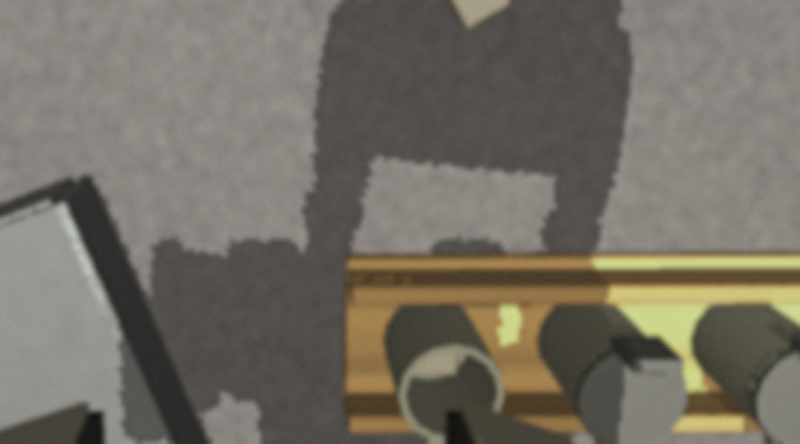

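Tube A's rim shows at full-frame (382,232), within about 1 px of the prediction. Cap 1's disc is at (443,233) and its tab at about (446,220). The rack edge is level in the image, so its yaw is about −0.181.

```bash
python3 - <<'E'
from h import *
np.set_printoptions(precision=4,suppress=True)
f=lambda c: np.array(c)/2.963+[230,100]
A=ray("w7",f([(450,392)]),.072)[0]; c1=ray("w7",f([(632,393)]),.075)[0]; t=ray("w7",f([(613,337),(663,337),(625,370),(683,372)]),.0985)
print(A,c1,np.linalg.norm(c1-A)); print(t)
for z in(.0,.02,.038): print(z,ray("w7",f([(347,257),(347,432)]),z))
# w2 edge check of cap3/cap2 tubes: dark discs
im=cv2.imread("pics/w7.png"); big=cv2.resize(im[195:250,360:530],None,fx=1,fy=1)
print(im[232,360:530:2,2])
# tablet inside tube: sample
print(im[212:246,375:392:2,2])
E
```

```text
[ 0.5803 -0.0119  0.072 ] [0.5916 0.0541 0.075 ] 0.06702778447563497
[[0.5586 0.0429 0.0985]
 [0.5616 0.0597 0.0985]
 [0.5714 0.0459 0.0985]
 [0.5757 0.0655 0.0985]]
0.0 [[ 0.5422 -0.0398  0.    ]
 [ 0.6232 -0.053   0.    ]]
0.02 [[ 0.5365 -0.0402  0.02  ]
 [ 0.6138 -0.0528  0.02  ]]
0.038 [[ 0.5314 -0.0406  0.038 ]
 [ 0.6054 -0.0526  0.038 ]]
[133 119 101 128  74  70  70  70  70  69  67  67  67  66  64  64  63  62
  69 129 120 118 119 119 119 118 117 119 119 114  75  59  53  71  78  79
  78  78  79  77  99 132 132 130 129 130 132 132 132 131 133 150 145 142
 132 111 102  74  67  66  67  61  59 106 132 131 132 130 131 131 131 131
 131 130 130 130 129 129 130 129 128 116 108 103  79]
[[ 68  69  71  72  70  70  72  72 118]
 [ 70  69  71  70  72  71  71  71  98]
 [ 69  69  71  68  71  70  70  70  84]
 [ 67  68  73  77  80  77  71  70  76]
 [ 69  78  90 102 109 104  86  79  70]
 [ 86 107 121 131 137 129 115 104  79]
 [116 134 142 147 145 142 136 128 105]
 [140 150 152 154 147 141 127 127 129]
 [150 156 158 159 149 138 100 104 129]
 [156 160 161 161 148 128  78  75 109]
 [158 160 160 160 
[... 218 characters left out ...]
 91  85  74  65  66  66  64  65  62]
 [ 73  68  67  66  64  65  65  63  63]
 [ 70  69  67  67  68  66  64  64  65]
 [ 68  68  69  67  66  65  66  64  62]
 [ 70  70  68  68  68  65  63  65  63]
 [ 70  71  66  67  67  66  65  62  60]
 [ 71  69  69  69  67  67  65  63  65]
 [ 71  71  68  68  69  65  67  66  65]
 [ 70  71  69  69  66  67  69  67  66]
 [ 71  70  70  67  65  65  70  71  68]
 [ 69  70  65  55  51  56  68  71  70]
 [ 70  72  65  40  33  41  66  70  69]
 [ 69  70  63  31  23  34  65  70  70]
 [ 69  69  64  31  23  29  60  70  68]
 [ 69  70  65  29  25  27  53  69  70]
 [ 68  72  64  32  23  21  45  67  70]
 [ 74  71  62  28  21  24  39  66  71]
 [ 95  78  64  28  22  23  33  62  70]]
```

Call:
{"name": "move_arm", "arguments": {
  "rows": [
    [19,30,0,0,0.1],
    [19,30,-20,0,0.1],
    [19,30,-40,0,0.1],
    [19,30,-50,0,0.1],
    [0,0,0,0,0.1],
    [0,0,0,0,0.1],
    [0,0,0,0,0.1]
  ]
}}

```text
time: 12.25
tool_pos: [0.5654, 0.0501, 0.1467]
tool_rot: [-3.141, 0.001, 2.961]
contact_force: [0.1, 0.4, -0.4]
opening: 0.041
grip_force: 0.0
```

```bash
python3 - <<'E'
from h import *
np.set_printoptions(precision=4,suppress=True)
s=monitor.observe(); print(s["tool_pos"],s["tool_rot"])
print("bottle",ray("scene0",[(360.3,214)],.19), ray("w2",[(300/1.5+60,405/1.5)],.188))
print("pot rim",ray("scene0",[(451,157)],.08),"t4",ray("w2",[(397.5,81.7)],.016))
snap("wrist","w8")
print(proj("w8",[[.571,.0574,.0985],[.592,.0535,.075],[.604,.1185,.075]]))
E
```

```text
[0.5654 0.0501 0.1467] [-3.1415  0.0008  2.9607]
bottle [[ 0.7523 -0.0297  0.19  ]] [[0.6355 0.0024 0.188 ]]
pot rim [[0.6994 0.3616 0.08  ]] t4 [[0.4388 0.1735 0.016 ]]
[[335.1197 208.0809]
 [333.758  224.0757]
 [416.8401 224.1859]]
```

Call:
{"name": "move_arm", "arguments": {
  "rows": [
    [6,7,-20,0,0.1],
    [0,0,-40,0,0.1],
    [0,0,-38,0,0.1],
    [0,0,0,0,0.1],
    [0,0,0,0,0.1]
  ]
}}

```text
time: 12.8
tool_pos: [0.5718, 0.0569, 0.0497]
tool_rot: [3.141, 0.001, 2.96]
contact_force: [1.4, -0.1, 1.1]
opening: 0.0415
grip_force: 0.0
```

Call:
{"name": "move_arm", "arguments": {
  "rows": [
    [0,0,0,0,1],
    [0,0,0,0,1],
    [0,0,0,0,1],
    [0,0,0,0,1],
    [0,0,0,0,1],
    [0,0,0,0,1]
  ],
  "newtons": 20
}}

```text
time: 13.4
tool_pos: [0.5719, 0.0578, 0.0493]
tool_rot: [3.141, 0.002, 2.961]
contact_force: [-1.1, 1.1, 5.5]
opening: 0.0171
grip_force: 20.0
```

Call:
{"name": "move_arm", "arguments": {
  "rows": [
    [3,-0.5,6,0,1],
    [3.5,-0.7,5,0,1],
    [4.5,-0.8,4.5,0,1],
    [4.5,-0.8,4,0,1],
    [5.5,-1,3.2,0,1],
    [5.5,-1,2.6,0,1],
    [6,-1.1,1.7,0,1],
    [6,-1.1,1,0,1],
    [6,-1.1,0,0,1],
    [6,-1.1,-0.5,0,1],
    [0,0,0,0,1],
    [0,0,0,0,1]
  ]
}}

```text
time: 14.6
tool_pos: [0.6231, 0.0484, 0.0765]
tool_rot: [3.141, 0.003, 2.961]
contact_force: [0.9, 4.1, 5.2]
opening: 0.0172
grip_force: 20.0
```

Call:
{"name": "move_arm", "arguments": {
  "rows": [
    [6,-1.1,-1.5,0,1],
    [6,-1.1,-2.2,0,1],
    [7,-1.3,-4,0,1],
    [3,-0.6,-2.5,0,1],
    [0,0,0,0,1],
    [0,0,0,0,1]
  ]
}}

```text
time: 15.2
tool_pos: [0.6459, 0.0444, 0.0664]
tool_rot: [3.14, 0.005, 2.961]
contact_force: [2.6, 4.7, 3.9]
opening: 0.0173
grip_force: 20.0
```

Call:
{"name": "move_arm", "arguments": {
  "rows": [
    [0,0,0,0,0.1],
    [0,0,0,0,0.1],
    [0,0,0,0,0.1],
    [0,0,30,0,0.1],
    [0,0,30,0,0.1],
    [-21,26,0,0,0.1],
    [-21,26,0,0,0.1],
    [-21,27,0,0,0.1],
    [0,0,0,0,0.1],
    [0,0,0,0,0.1],
    [0,0,0,0,0.1]
  ]
}}

```text
time: 16.3
tool_pos: [0.5813, 0.1223, 0.1254]
tool_rot: [-3.141, 0.001, 2.96]
contact_force: [0.5, 0.2, -0.3]
opening: 0.0414
grip_force: 0.0
```

```bash
python3 - <<'E'
from h import *
np.set_printoptions(precision=4,suppress=True)
s=monitor.observe(); print(s["tool_pos"],s["tool_rot"])
snap("wrist","w9")
T=lambda i:np.array([.580+.012*i,-.0115+.065*i]); ex=np.array([.9836,-.18])
im=cv2.imread("pics/w9.png")
for i in(2,3): print(proj("w9",[np.r_[T(i)-.0215*ex,.0985]]))
E
```

```text
[0.5813 0.1223 0.1254] [-3.1412  0.0006  2.9602]
[[324.2472 214.5592]]
[[424.8771 214.6516]]
```

Call:
{"name": "move_arm", "arguments": {
  "rows": [
    [1,0,-30,0,0.1],
    [0,0,-30,0,0.1],
    [0,0,-16,0,0.1],
    [0,0,0,0,0.1],
    [0,0,0,0,1],
    [0,0,0,0,1],
    [0,0,0,0,1],
    [0,0,0,0,1],
    [0,0,0,0,1],
    [0,0,0,0,1]
  ]
}}

```text
time: 17.35
tool_pos: [0.5823, 0.1232, 0.0504]
tool_rot: [3.141, 0.002, 2.961]
contact_force: [-0.0, -1.3, 5.9]
opening: 0.0173
grip_force: 20.0
```

Tab 2 is gripped, so I swing it and then go on to tab 3.

Call:
{"name": "move_arm", "arguments": {
  "rows": [
    [3,-0.5,6,0,1],
    [3.5,-0.7,5,0,1],
    [4.5,-0.8,4.5,0,1],
    [4.5,-0.8,4,0,1],
    [5.5,-1,3.2,0,1],
    [5.5,-1,2.6,0,1],
    [6,-1.1,1.7,0,1],
    [6,-1.1,1,0,1],
    [6,-1.1,0,0,1],
    [6,-1.1,-0.5,0,1],
    [0,0,0,0,1],
    [0,0,0,0,1]
  ]
}}

```text
time: 18.55
tool_pos: [0.6336, 0.1139, 0.0776]
tool_rot: [3.141, 0.003, 2.961]
contact_force: [-0.6, 0.2, 4.3]
opening: 0.0172
grip_force: 20.0
```

Call:
{"name": "move_arm", "arguments": {
  "rows": [
    [6,-1.1,-1.5,0,1],
    [6,-1.1,-2.2,0,1],
    [7,-1.3,-4,0,1],
    [3,-0.6,-2.5,0,1],
    [0,0,0,0,1],
    [0,0,0,0,1]
  ]
}}

```text
time: 19.15
tool_pos: [0.6562, 0.1098, 0.0676]
tool_rot: [3.141, 0.004, 2.961]
contact_force: [3.2, 0.7, 5.9]
opening: 0.0175
grip_force: 20.0
```

Call:
{"name": "move_arm", "arguments": {
  "rows": [
    [0,0,0,0,0.1],
    [0,0,0,0,0.1],
    [0,0,0,0,0.1],
    [0,0,30,0,0.1],
    [0,0,30,0,0.1],
    [-21,26,0,0,0.1],
    [-21,26,0,0,0.1],
    [-20,27,0,0,0.1],
    [0,0,0,0,0.1],
    [0,0,0,0,0.1],
    [0,0,0,0,0.1]
  ]
}}

```text
time: 20.25
tool_pos: [0.5926, 0.1882, 0.1266]
tool_rot: [-3.141, 0.0, 2.96]
contact_force: [-0.3, -0.7, -0.2]
opening: 0.0416
grip_force: 0.0
```

Call:
{"name": "move_arm", "arguments": {
  "rows": [
    [2,-0.5,-30,0,0.1],
    [0,0,-30,0,0.1],
    [0,0,-17,0,0.1],
    [0,0,0,0,0.1],
    [0,0,0,0,1],
    [0,0,0,0,1],
    [0,0,0,0,1],
    [0,0,0,0,1],
    [0,0,0,0,1],
    [0,0,0,0,1]
  ]
}}

```text
time: 21.25
tool_pos: [0.5948, 0.1881, 0.0509]
tool_rot: [3.141, 0.002, 2.961]
contact_force: [-0.6, -3.1, 6.5]
opening: 0.0172
grip_force: 20.0
```

Call:
{"name": "move_arm", "arguments": {
  "rows": [
    [3,-0.5,6,0,1],
    [3.5,-0.7,5,0,1],
    [4.5,-0.8,4.5,0,1],
    [4.5,-0.8,4,0,1],
    [5.5,-1,3.2,0,1],
    [5.5,-1,2.6,0,1],
    [6,-1.1,1.7,0,1],
    [6,-1.1,1,0,1],
    [6,-1.1,0,0,1],
    [6,-1.1,-0.5,0,1],
    [0,0,0,0,1],
    [0,0,0,0,1]
  ]
}}

```text
time: 22.45
tool_pos: [0.646, 0.179, 0.078]
tool_rot: [3.141, 0.003, 2.961]
contact_force: [-0.9, -3.7, 6.1]
opening: 0.0176
grip_force: 20.0
```

Call:
{"name": "move_arm", "arguments": {
  "rows": [
    [6,-1.1,-1.5,0,1],
    [6,-1.1,-2.2,0,1],
    [7,-1.3,-4,0,1],
    [3,-0.6,-2.5,0,1],
    [0,0,0,0,1],
    [0,0,0,0,1]
  ]
}}

```text
time: 23.05
tool_pos: [0.6686, 0.1749, 0.068]
tool_rot: [3.141, 0.004, 2.96]
contact_force: [2.0, -3.8, 5.3]
opening: 0.0171
grip_force: 20.0
```

Call:
{"name": "move_arm", "arguments": {
  "rows": [
    [0,0,0,0,0.1],
    [0,0,0,0,0.1],
    [0,0,0,0,0.1],
    [0,0,30,0,0.1],
    [0,0,40,0,-0.2],
    [-35,-15,40,0,-0.2],
    [-35,-15,40,0,-0.2],
    [-35,-15,40,0,-0.2],
    [-35,-15,40,0,-0.2],
    [0,0,0,0,-0.2],
    [0,0,0,0,-0.2],
    [0,0,0,0,-0.2]
  ]
}}

```text
time: 24.25
tool_pos: [0.5397, 0.1211, 0.2805]
tool_rot: [-3.141, -0.002, 2.961]
contact_force: [-0.4, -0.0, 1.0]
opening: 0.0551
grip_force: 0.0
```

```bash
python3 - <<'E'
from h import *
np.set_printoptions(precision=4,suppress=True)
s=monitor.observe(); print(s["tool_pos"],s["tool_rot"],s["opening"])
snap("wrist","w10"); a=cv2.imread("pics/w10.png")
cv2.imwrite("pics/w10b.png",cv2.resize(a[0:260,100:580],(800,433),interpolation=cv2.INTER_CUBIC))
T=lambda i:np.array([.580+.012*i,-.0115+.065*i])
print(proj("w10",[np.r_[T(i),.072] for i in range(4)]))
E
```

```text
[0.5397 0.1211 0.2805] [-3.1414 -0.0022  2.9611] 0.05510240044846184
[[219.5279 212.679 ]
 [275.0676 212.7734]
 [330.5953 212.8677]
 [386.1113 212.962 ]]
```

View pics/w10b.png

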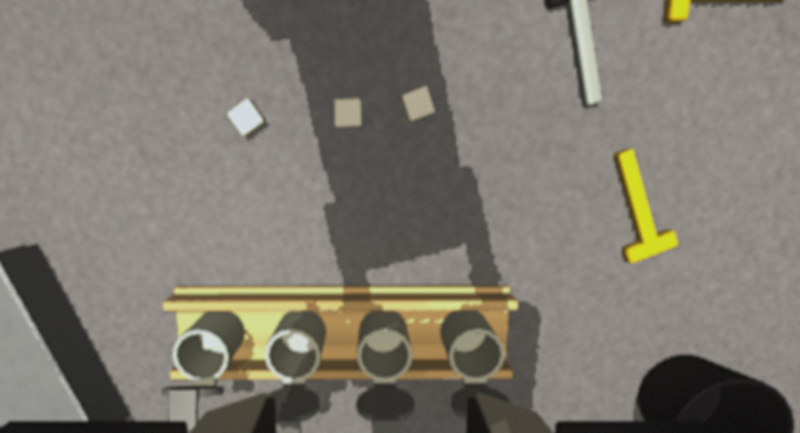

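All four tubes are open, with rims at full-frame (221,212), (276,212), (330,212) and (385,212), which matches my model. The remaining tablets are at (245,117), (347,112) and (418,103) in this view.

```bash
cat > tab.py <<'E'
from h import *
np.set_printoptions(precision=4,suppress=True)
def tab(f,u,v,t,z=.016):
    im=cv2.imread(f"pics/{f}.png"); u,v=int(round(u)),int(round(v)); p=im[v-16:v+17,u-16:u+17]
    big=cv2.resize(p,None,fx=4,fy=4,interpolation=cv2.INTER_LINEAR)
    n,l,st,ce=cv2.connectedComponentsWithStats((big[:,:,2]>t).astype(np.uint8)); cn,_=cv2.findContours((l==l[66,66]).astype(np.uint8),0,1)
    r=cv2.minAreaRect(cn[0]); b=cv2.boxPoints(r)/4+[u-16-.375,v-16-.375]; w=ray(f,b,z)[:,:2]
    e=w[1]-w[0]; g=w[2]-w[1]; a=np.degrees(np.arctan2(e[1],e[0])); a=(a+45)%90-45
    return w.mean(0),a,np.linalg.norm(e),np.linalg.norm(g)
if __name__=="__main__":
    for c,t in[((245,117),165),((347,112),115),((418,103),115)]:
        print(tab("w10",c[0]/1.667+100,c[1]/1.667,t))
E
python3 tab.py
```

```text
(array([0.4248, 0.0477]), np.float64(21.622232449765022), np.float64(0.019845554522908385), np.float64(0.019860177409900218))
(array([0.4353, 0.122 ]), np.float64(-10.352826856956398), np.float64(0.019492673278624095), np.float64(0.019918804556977282))
(array([0.4382, 0.1734]), np.float64(7.0234606158185215), np.float64(0.019595505662034267), np.float64(0.020146038436611714))
```

Call:
{"name": "move_arm", "arguments": {
  "rows": [
    [-23,-15,-40,0.112,-0.2],
    [-23,-15,-40,0.112,-0.2],
    [-23,-15,-40,0.112,-0.2],
    [-23,-15,-40,0.112,-0.2],
    [-23,-14,-40,0.112,-0.2],
    [0,0,-20,0,-0.2],
    [0,0,0,0,-0.2],
    [0,0,0,0,-0.2],
    [0,0,0,0,-0.2]
  ]
}}

```text
time: 25.2
tool_pos: [0.4264, 0.047, 0.0627]
tool_rot: [-3.141, 0.002, -2.762]
contact_force: [-0.1, 0.0, 1.1]
opening: 0.0554
grip_force: 0.0
```

Call:
{"name": "move_arm", "arguments": {
  "rows": [
    [-1.5,1,-40,0,-0.2],
    [0,0,-40,0,-0.2],
    [0,0,-15,0,-0.2],
    [0,0,0,0,-0.2],
    [0,0,0,0,-0.2],
    [0,0,0,0,1],
    [0,0,0,0,1],
    [0,0,0,0,1],
    [0,0,0,0,1],
    [0,0,0,0,1],
    [0,0,0,0,1],
    [0,0,0,0,1]
  ]
}}

```text
time: 26.4
tool_pos: [0.4235, 0.0478, -0.0328]
tool_rot: [-3.142, 0.0, -2.762]
contact_force: [-1.0, 0.3, 4.3]
opening: 0.0194
grip_force: 19.9
```

Call:
{"name": "move_arm", "arguments": {
  "rows": [
    [0,0,50,0,1],
    [0,0,50,0,1],
    [0,0,45,0,1],
    [33,1,0,-0.112,1],
    [33,1,0,-0.112,1],
    [33,1,0,-0.112,1],
    [33,1,0,-0.112,1],
    [33,1,0,-0.112,1],
    [0,0,0,0,1],
    [0,0,0,0,1],
    [0,0,0,0,1]
  ]
}}

```text
time: 27.5
tool_pos: [0.587, 0.0529, 0.1115]
tool_rot: [-3.141, -0.002, 2.962]
contact_force: [-1.0, 0.6, -1.1]
opening: 0.0196
grip_force: 19.9
```

Call:
{"name": "move_arm", "arguments": {
  "rows": [
    [5,0.5,-30,0,1],
    [0,0,-30,0,1],
    [0,0,-9,0,1],
    [0,0,0,0,1],
    [0,0,0,0,1],
    [0,0,0,0,0.2],
    [0,0,0,0,0.2],
    [0,0,0,0,0.2],
    [0,0,0,0,0.2],
    [0,0,35,0,0.1],
    [0,0,45,0,0.1]
  ]
}}

```text
time: 28.6
tool_pos: [0.5916, 0.0534, 0.1217]
tool_rot: [-3.141, -0.006, 2.961]
contact_force: [1.0, -0.6, 0.2]
opening: 0.0413
grip_force: 0.0
```

Call:
{"name": "move_arm", "arguments": {
  "rows": [
    [-40,18,0,0,-0.2],
    [-40,18,0,0,-0.2],
    [-40,18,-20,0,-0.2],
    [-37,15,-20,0,-0.2],
    [0,0,0,0,-0.2],
    [0,0,0,0,-0.2],
    [0,0,0,0,-0.2]
  ]
}}

```text
time: 29.3
tool_pos: [0.4383, 0.1222, 0.0838]
tool_rot: [3.141, 0.003, 2.961]
contact_force: [0.6, -1.2, 0.0]
opening: 0.0551
grip_force: 0.0
```

```bash
python3 - <<'E'
from tab import *
s=monitor.observe(); print(s["tool_pos"],s["tool_rot"],s["opening"])
snap("wrist","w11")
for p in [(.4353,.122,.016),(.4382,.1734,.016)]:
    c=proj("w11",[p])[0]; im=cv2.imread("pics/w11.png"); print(c, im[int(c[1]),int(c[0])]); 
    for t in (115,165): print(t,tab("w11",c[0],c[1],t))
E
```

```text
[0.4383 0.1222 0.0838] [3.1408 0.0028 2.9606] 0.055058546907832864
[322.4567 190.7936] [151 177 186]
115 (array([0.4351, 0.1219]), np.float64(-7.834549144881436), np.float64(0.01967768534801778), np.float64(0.020062385539565984))
165 (array([0.435 , 0.1218]), np.float64(-8.492600217239215), np.float64(0.017303910828612778), np.float64(0.01732706276998539))
[389.938  182.6346] [148 175 183]
115 (array([0.438 , 0.1732]), np.float64(9.025405436961478), np.float64(0.01969768041325985), np.float64(0.020379753018779066))
165 (array([0.4382, 0.1734]), np.float64(9.966843216764005), np.float64(0.017371124155699812), np.float64(0.017323575273428347))
```

Call:
{"name": "move_arm", "arguments": {
  "rows": [
    [-3,0,-40,0,-0.2],
    [0,0,-40,0,-0.2],
    [0,0,-37,0,-0.2],
    [0,0,0,0,-0.2],
    [0,0,0,0,-0.2],
    [0,0,0,0,1],
    [0,0,0,0,1],
    [0,0,0,0,1],
    [0,0,0,0,1],
    [0,0,0,0,1],
    [0,0,0,0,1],
    [0,0,0,0,1]
  ]
}}

```text
time: 30.55
tool_pos: [0.4335, 0.1224, -0.0339]
tool_rot: [3.141, 0.0, 2.961]
contact_force: [-0.0, 0.6, 3.7]
opening: 0.0196
grip_force: 20.0
```

Call:
{"name": "move_arm", "arguments": {
  "rows": [
    [0,0,50,0,1],
    [0,0,50,0,1],
    [0,0,45,0,1],
    [34,-1,0,0,1],
    [34,-1,0,0,1],
    [34,-1,0,0,1],
    [34,-1,0,0,1],
    [34,0,0,0,1],
    [0,0,0,0,1],
    [0,0,0,0,1],
    [0,0,0,0,1]
  ]
}}

```text
time: 31.65
tool_pos: [0.602, 0.1184, 0.1106]
tool_rot: [-3.141, -0.002, 2.961]
contact_force: [0.0, -0.4, -0.3]
opening: 0.0197
grip_force: 20.0
```

Call:
{"name": "move_arm", "arguments": {
  "rows": [
    [1,0,-30,0,1],
    [0,0,-30,0,1],
    [0,0,-8,0,1],
    [0,0,0,0,1],
    [0,0,0,0,1],
    [0,0,0,0,0.2],
    [0,0,0,0,0.2],
    [0,0,0,0,0.2],
    [0,0,0,0,0.2],
    [0,0,35,0,0.1],
    [0,0,45,0,0.1]
  ]
}}

```text
time: 32.75
tool_pos: [0.6026, 0.1181, 0.1216]
tool_rot: [-3.14, -0.006, 2.961]
contact_force: [0.8, -0.2, 0.2]
opening: 0.0411
grip_force: 0.0
```

Call:
{"name": "move_arm", "arguments": {
  "rows": [
    [-40,14,0,0.084,-0.2],
    [-40,14,0,0.084,-0.2],
    [-40,14,-20,0.084,-0.2],
    [-42,13,-20,0.084,-0.2],
    [0,0,0,0,-0.2],
    [0,0,0,0,-0.2],
    [0,0,0,0,-0.2]
  ]
}}

```text
time: 33.45
tool_pos: [0.4443, 0.1734, 0.0838]
tool_rot: [3.141, 0.003, -2.987]
contact_force: [0.5, -0.1, -0.2]
opening: 0.055
grip_force: 0.0
```

```bash
python3 - <<'E'
from tab import *
s=monitor.observe(); print(s["tool_pos"],s["tool_rot"],s["opening"])
snap("wrist","w12")
for p in [(.4382,.1734,.016)]:
    c=proj("w12",[p])[0]; im=cv2.imread("pics/w12.png"); print(c, im[int(c[1]),int(c[0])]); 
    for t in (115,165): print(t,tab("w12",c[0],c[1],t))
E
```

```text
[0.4443 0.1734 0.0838] [ 3.1414  0.0029 -2.987 ] 0.05497466664560355
[324.5561 187.2708] [116 137 144]
115 (array([0.4369, 0.1802]), np.float64(-2.032888862513488), np.float64(0.020061582194509483), np.float64(0.015603546805407867))
165 (array([0.437 , 0.1807]), np.float64(-1.552314524265995), np.float64(0.017574317074631692), np.float64(0.014154310239303651))
```

```bash
python3 - <<'E'
from h import *
im=cv2.imread("pics/w12.png"); print(im[166:212:2,296:360:2,2])
E
```

```text
[[ 94  92  93  91  89  89  88  87  91  90  92  92  90  88  90  94  94  94
   93  92  93  93  94  90  92  93  92  92  90  89  91  92]
 [ 93  95  91  91  89  88  90  87  89  92  94  91  86  89  89  92  92  93
   94  92  94  91  90  92  92  93  96  94  92  92  93  93]
 [ 93  93  94  91  88  91  90  88  88  89  92  91  90  89  86  87  87  89
   90  91  91  93  91  91  92  92  94  93  91  92  93  93]
 [ 94  93  92  91  89  90  87  87  88  89  90  92  92  89  90  85  91  91
   87  88  88  89  86  88  91  89  94  92  92  90  91  93]
 [ 93  93  90  87  90  89  89  87  90  92  93  94  94  94  89 105 145 144
  130 118 106  97  93  91  88  87  88  90  89  89  88  91]
 [ 92  92  89  88  89  91  90  91  92  94  94  94  93  91  88 132 182 186
  181 172 166 155 143 131 117 105 101  92  88  88  87  89]
 [ 95  93  92  90  93  94  93  95  94  91  90  94  93  90  89 149 188 193
  191 191 190 187 185 180 173 167 158 133  95  86  89  87]
 [ 94  95  93  91  91  92  92  96  92  90  88  88  90  89  93 159 190 190
  190 190 189 190 191 190 190 189 187 159 101  92  90  89]
 [ 93  94  91  91  91  89  90  89  9
[... 1259 characters left out ...]
9 172 137  91  91  93  90  88  87]
 [ 91  90  91  89  88  89  89  90  90  91  92  88  86  87  89  91  91  93
   93  90  89  90  95 102  98  94  91  94  91  93  90  89]
 [ 92  94  94  90  87  87  90  89  88  89  89  87  86  89  89  93  93  97
   96  96  91  91  93  90  91  90  93  92  94  93  94  90]
 [ 91  92  92  89  89  90  89  89  89  89  86  86  85  90  92  92  93  96
   97  93  90  92  92  92  92  90  91  88  90  92  93  89]
 [ 90  90  88  91  91  90  91  90  88  88  89  89  89  91  92  91  93  93
   95  93  91  92  91  90  92  90  91  89  90  93  92  90]
 [ 91  89  88  90  95  95  92  92  90  91  92  93  94  94  92  91  89  90
   93  91  89  90  90  89  88  87  92  88  89  91  91  91]]
```

```bash
python3 - <<'E'
from tab import *
for t in(120,140,165): print(tab("w12",336.5,188,t))
E
```

```text
(array([0.437 , 0.1824]), np.float64(-2.4678640368476294), np.float64(0.01985744336272427), np.float64(0.0195422992087947))
(array([0.437 , 0.1824]), np.float64(-2.4942936295393565), np.float64(0.018908935468473265), np.float64(0.018683793036895338))
(array([0.4371, 0.1824]), np.float64(-2.327292469123364), np.float64(0.017623910047409052), np.float64(0.01746730056720465))
```

Call:
{"name": "move_arm", "arguments": {
  "rows": [
    [-7,9,-20,-0.1,-0.2],
    [0,0,-40,-0.096,-0.2],
    [0,0,-40,0,-0.2],
    [0,0,-17,0,-0.2],
    [0,0,0,0,-0.2],
    [0,0,0,0,1],
    [0,0,0,0,1],
    [0,0,0,0,1],
    [0,0,0,0,1],
    [0,0,0,0,1],
    [0,0,0,0,1],
    [0,0,0,0,1]
  ]
}}

```text
time: 34.7
tool_pos: [0.4357, 0.1824, -0.0336]
tool_rot: [3.141, 0.001, 3.101]
contact_force: [-1.2, -0.0, 6.0]
opening: 0.0194
grip_force: 20.0
```

Call:
{"name": "move_arm", "arguments": {
  "rows": [
    [0,0,50,0,1],
    [0,0,50,0,1],
    [0,0,45,0,1],
    [36,0,0,-0.07,1],
    [36,0,0,-0.069,1],
    [36,0,0,0,1],
    [36,0,0,0,1],
    [36,0,0,0,1],
    [0,0,0,0,1],
    [0,0,0,0,1],
    [0,0,0,0,1]
  ]
}}

```text
time: 35.8
tool_pos: [0.6141, 0.1824, 0.1106]
tool_rot: [-3.141, -0.002, 2.962]
contact_force: [-0.1, 0.7, -0.6]
opening: 0.0197
grip_force: 20.0
```

Call:
{"name": "move_arm", "arguments": {
  "rows": [
    [0.5,1,-30,0,1],
    [0,0,-30,0,1],
    [0,0,-8,0,1],
    [0,0,0,0,1],
    [0,0,0,0,1],
    [0,0,0,0,0.2],
    [0,0,0,0,0.2],
    [0,0,0,0,0.2],
    [0,0,0,0,0.2],
    [0,0,35,0,0.1],
    [0,0,45,0,0.1]
  ]
}}

```text
time: 36.9
tool_pos: [0.6142, 0.183, 0.1214]
tool_rot: [-3.14, -0.005, 2.962]
contact_force: [1.0, 0.4, 0.5]
opening: 0.0409
grip_force: 0.0
```

Call:
{"name": "move_arm", "arguments": {
  "rows": [
    [0,-15,45,0,0.1],
    [20,-30,30,0,0.1],
    [20,-35,0,0,0.1],
    [20,-35,0,0,0.1],
    [0,0,0,0,1],
    [0,0,0,0,1],
    [0,0,0,0,1]
  ]
}}

```text
time: 37.6
tool_pos: [0.6754, 0.0692, 0.1978]
tool_rot: [3.141, -0.001, 2.962]
contact_force: [-0.0, 0.1, 0.2]
opening: 0.0219
grip_force: 0.0
```

```bash
python3 - <<'E'
from tab import *
s=monitor.observe(); print(s["tool_pos"],s["tool_rot"],s["opening"])
snap("wrist","w13"); a=cv2.imread("pics/w13.png")
T=lambda i:np.array([.580+.012*i,-.0115+.065*i]); print(proj("w13",[np.r_[T(i),.072] for i in range(4)]))
cv2.imwrite("pics/w13b.png",cv2.resize(a[0:270,160:560],(800,540),interpolation=cv2.INTER_CUBIC))
E
```

```text
[0.6754 0.0692 0.1978] [ 3.1412 -0.0007  2.9625] 0.021875112788400212
[[210.5941  86.5718]
 [287.8609  86.8366]
 [365.0732  87.1011]
 [442.2313  87.3654]]
```

View pics/w13b.png

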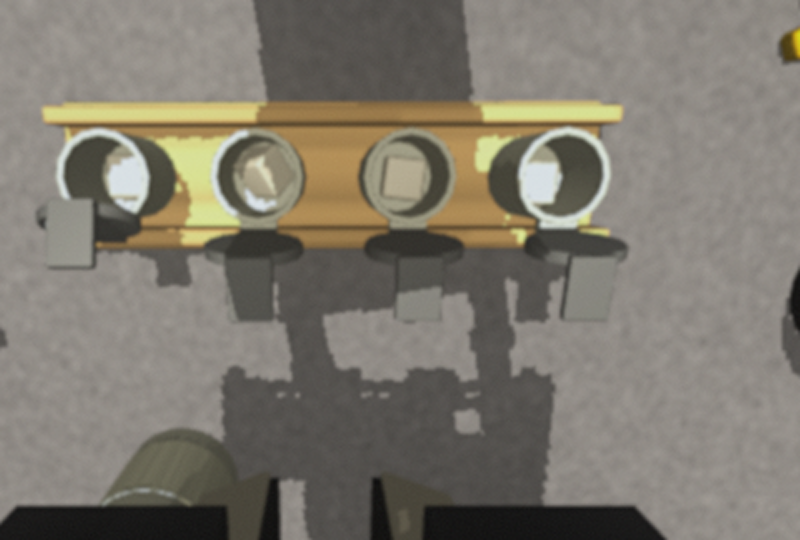

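All four tubes hold a tablet: crop (125,178), (262,175), (405,180) and (542,182). Now I close the caps, starting with tube 3, after checking where the bottle stands.

Call:
{"name": "move_arm", "arguments": {
  "rows": [
    [6,25,0,0,1],
    [6,25,0,0,1],
    [6,25,0,0,1],
    [5,24,0,0,1],
    [0,0,0,0,1],
    [0,0,0,0,1],
    [0,0,0,0,1]
  ]
}}

```text
time: 38.35
tool_pos: [0.6985, 0.167, 0.1981]
tool_rot: [-3.141, 0.0, 2.962]
contact_force: [-0.1, -1.0, 0.3]
opening: -0.0001
grip_force: 0.0
```

```bash
python3 - <<'E'
from h import *
np.set_printoptions(precision=4,suppress=True)
s=monitor.observe(); print(s["tool_pos"],s["tool_rot"],s["opening"])
print("bottle top",ray("scene0",[(360.3,214)],.19),"base",ray("scene0",[(355,247)],0),ray("sc6",[(360,214)],.19))
print("w13 shoulder",ray("w13",[(180/2+160,430/2)],.13),ray("side0",[(289.5,153)],.19),ray("side0",[(291,195)],.0))
E
```

```text
[0.6985 0.167  0.1981] [-3.1413  0.      2.962 ] -0.00013319660418358752
bottle top [[ 0.7523 -0.0297  0.19  ]] base [[ 0.7517 -0.0251  0.    ]] [[ 0.7519 -0.0303  0.19  ]]
w13 shoulder [[0.6813 0.0101 0.13  ]] [[ 0.7441 -0.0252  0.19  ]] [[ 0.7582 -0.0338  0.    ]]
```

Call:
{"name": "move_arm", "arguments": {
  "rows": [
    [0,1,-45,0,1],
    [0,0,-45,0,1],
    [0,0,-40,0,1],
    [0,0,-13,0,1],
    [0,0,0,0,1],
    [0,0,0,0,1]
  ]
}}

```text
time: 38.95
tool_pos: [0.7003, 0.168, 0.0574]
tool_rot: [3.14, 0.003, 2.961]
contact_force: [-0.6, 0.3, 0.3]
opening: 0.0005
grip_force: 0.0
```

Call:
{"name": "move_arm", "arguments": {
  "rows": [
    [-10,1.8,0,0,1],
    [-10,1.8,0,0,1],
    [-10,1.8,0,0,1],
    [-10,1.8,0,0,1],
    [-10,1.8,0,0,1],
    [-10,1.8,0,0,1],
    [-10,1.8,0,0,1],
    [-10,1.8,0,0,1],
    [-5,1,0,0,1],
    [0,0,0,0,1],
    [0,0,0,0,1]
  ]
}}

```text
time: 40.05
tool_pos: [0.6148, 0.1838, 0.0563]
tool_rot: [3.141, 0.002, 2.962]
contact_force: [1.3, -0.0, 0.7]
opening: 0.0007
grip_force: 0.1
```

Call:
{"name": "move_arm", "arguments": {
  "rows": [
    [0,0,-5,0,1],
    [0,0,-5,0,1],
    [0,0,-4,0,1],
    [0,0,0,0,1],
    [0,0,0,0,1]
  ]
}}

```text
time: 40.55
tool_pos: [0.6137, 0.1836, 0.0405]
tool_rot: [-3.141, -0.001, 2.962]
contact_force: [-0.7, 1.0, 0.2]
opening: 0.0003
grip_force: 0.0
```

Call:
{"name": "move_arm", "arguments": {
  "rows": [
    [0,0,-1.5,0,1],
    [0,0,-1.5,0,1],
    [0,0,0,0,1]
  ]
}}

```text
time: 40.85
tool_pos: [0.6141, 0.1837, 0.0397]
tool_rot: [3.141, 0.001, 2.962]
contact_force: [-4.8, 0.0, 11.4]
opening: 0.0002
grip_force: 5.5
```

Call:
{"name": "move_arm", "arguments": {
  "rows": [
    [0,0,-1,0,1],
    [0,0,-1,0,1],
    [0,0,0,0,1]
  ]
}}

```text
time: 41.15
tool_pos: [0.6142, 0.1837, 0.0395]
tool_rot: [3.141, 0.002, 2.962]
contact_force: [-8.4, -1.9, 22.0]
opening: 0.0005
grip_force: 10.8
```

Cap 3 has bottomed out at 22 N, which puts the fingertips at TCP z + 35.5 mm. On to caps 2, 1 and 0.

Call:
{"name": "move_arm", "arguments": {
  "rows": [
    [0,0,50,0,1],
    [0,0,50,0,1],
    [24,-27,0,0,1],
    [24,-27,0,0,1],
    [24,-26,0,0,1],
    [0,0,0,0,1],
    [0,0,-40,0,1],
    [0,0,-40,0,1],
    [0,0,0,0,1],
    [0,0,0,0,1]
  ]
}}

```text
time: 42.15
tool_pos: [0.6855, 0.1041, 0.0561]
tool_rot: [-3.141, -0.001, 2.962]
contact_force: [0.1, 0.2, 0.9]
opening: 0.0004
grip_force: 0.0
```

Call:
{"name": "move_arm", "arguments": {
  "rows": [
    [-10,1.8,0,0,1],
    [-10,1.8,0,0,1],
    [-10,1.8,0,0,1],
    [-10,1.8,0,0,1],
    [-10,1.8,0,0,1],
    [-10,1.8,0,0,1],
    [-10,1.8,0,0,1],
    [-10,1.8,0,0,1],
    [-4,0.8,0,0,1],
    [0,0,0,0,1],
    [0,0,0,0,1]
  ]
}}

```text
time: 43.25
tool_pos: [0.6028, 0.1191, 0.0573]
tool_rot: [3.141, 0.002, 2.962]
contact_force: [0.2, -0.9, 1.3]
opening: 0.0006
grip_force: 0.2
```

Pressing cap 2 (contact expected near z = 0.0395), then sweeping cap 1.

Call:
{"name": "move_arm", "arguments": {
  "rows": [
    [0,0,-5,0,1],
    [0,0,-5,0,1],
    [0,0,-4,0,1],
    [0,0,-3,0,1],
    [0,0,-2,0,1],
    [0,0,-1,0,1],
    [0,0,0,0,1],
    [0,0,0,0,1]
  ]
}}

```text
time: 44.05
tool_pos: [0.6016, 0.1189, 0.0394]
tool_rot: [3.141, 0.001, 2.962]
contact_force: [-10.9, -1.2, 26.3]
opening: 0.0003
grip_force: 13.3
```

Call:
{"name": "move_arm", "arguments": {
  "rows": [
    [0,0,50,0,1],
    [0,0,50,0,1],
    [24,-27,0,0,1],
    [24,-27,0,0,1],
    [24,-26,0,0,1],
    [0,0,0,0,1],
    [0,0,-40,0,1],
    [0,0,-40,0,1],
    [0,0,0,0,1],
    [0,0,0,0,1]
  ]
}}

```text
time: 45.05
tool_pos: [0.6735, 0.0393, 0.0558]
tool_rot: [-3.142, -0.002, 2.962]
contact_force: [0.5, 0.5, 1.5]
opening: 0.0001
grip_force: 0.0
```

Call:
{"name": "move_arm", "arguments": {
  "rows": [
    [-10,1.8,0,0,1],
    [-10,1.8,0,0,1],
    [-10,1.8,0,0,1],
    [-10,1.8,0,0,1],
    [-10,1.8,0,0,1],
    [-10,1.8,0,0,1],
    [-10,1.8,0,0,1],
    [-10,1.8,0,0,1],
    [-4,0.8,0,0,1],
    [0,0,0,0,1],
    [0,0,0,0,1]
  ]
}}

```text
time: 46.15
tool_pos: [0.5909, 0.0542, 0.0572]
tool_rot: [3.141, 0.002, 2.962]
contact_force: [0.5, 0.0, 0.7]
opening: 0.0002
grip_force: 0.2
```

Call:
{"name": "move_arm", "arguments": {
  "rows": [
    [0,0,-5,0,1],
    [0,0,-5,0,1],
    [0,0,-4,0,1],
    [0,0,-3,0,1],
    [0,0,-2,0,1],
    [0,0,0,0,1],
    [0,0,0,0,1]
  ]
}}

```text
time: 46.85
tool_pos: [0.5895, 0.0542, 0.0395]
tool_rot: [-3.142, 0.0, 2.962]
contact_force: [-9.6, -0.4, 21.4]
opening: 0.0003
grip_force: 11.1
```

Call:
{"name": "move_arm", "arguments": {
  "rows": [
    [0,0,50,0,1],
    [0,0,50,0,1],
    [24,-27,0,0,1],
    [24,-27,0,0,1],
    [24,-26,0,0,1],
    [0,0,0,0,1],
    [0,0,-40,0,1],
    [0,0,-40,0,1],
    [0,0,0,0,1],
    [0,0,0,0,1]
  ]
}}

```text
time: 47.85
tool_pos: [0.6614, -0.0254, 0.0569]
tool_rot: [3.141, -0.002, 2.962]
contact_force: [0.6, 0.6, 0.9]
opening: 0.0003
grip_force: 0.0
```

Call:
{"name": "move_arm", "arguments": {
  "rows": [
    [-10,1.8,0,0,1],
    [-10,1.8,0,0,1],
    [-10,1.8,0,0,1],
    [-10,1.8,0,0,1],
    [-10,1.8,0,0,1],
    [-10,1.8,0,0,1],
    [-10,1.8,0,0,1],
    [-10,1.8,0,0,1],
    [-4,0.8,0,0,1],
    [0,0,0,0,1],
    [0,0,0,0,1]
  ]
}}

```text
time: 48.95
tool_pos: [0.5788, -0.0107, 0.0582]
tool_rot: [3.141, 0.002, 2.962]
contact_force: [1.0, 0.3, -0.5]
opening: 0.0008
grip_force: 0.2
```

Call:
{"name": "move_arm", "arguments": {
  "rows": [
    [0,0,-5,0,1],
    [0,0,-5,0,1],
    [0,0,-4,0,1],
    [0,0,-3,0,1],
    [0,0,-2,0,1],
    [0,0,0,0,1],
    [0,0,0,0,1]
  ]
}}

```text
time: 49.65
tool_pos: [0.5775, -0.0106, 0.0396]
tool_rot: [-3.142, -0.0, 2.962]
contact_force: [-6.9, 1.6, 16.0]
opening: 0.0006
grip_force: 8.1
```

All four caps bottomed out firmly. Next I take a nadir look at the box, with the tool turned to the box's yaw.

Call:
{"name": "move_arm", "arguments": {
  "rows": [
    [0,0,50,0,1],
    [0,0,50,0,1],
    [0,-20,50,0.122,1],
    [12,-40,50,0.122,1],
    [12,-45,0,0.123,1],
    [12,-45,0,0,1],
    [12,-40,0,0,1],
    [0,0,0,0,1],
    [0,0,0,0,1],
    [0,0,0,0,1]
  ]
}}

```text
time: 50.65
tool_pos: [0.6229, -0.1889, 0.2224]
tool_rot: [3.141, -0.001, -2.954]
contact_force: [-0.4, 0.1, 0.4]
opening: 0.0003
grip_force: 0.0
```

```bash
python3 - <<'E'
from h import *
np.set_printoptions(precision=4,suppress=True)
s=monitor.observe(); print(s["tool_pos"],s["tool_rot"],s["opening"])
im=snap("wrist","w14"); g=cv2.cvtColor(im,cv2.COLOR_RGB2GRAY)
# button: dark blob near the prediction
c=proj("w14",[[.627,-.185,.07]])[0].astype(int); print(c)
y0,x0=c[1]-45,c[0]-45; p=cv2.GaussianBlur(g[max(y0,0):y0+90,x0:x0+90],(3,3),0)
m=(p<45).astype(np.uint8); n,l,st,ce=cv2.connectedComponentsWithStats(m); print([(st[i],ce[i]+[x0,max(y0,0)]) for i in range(1,n) if st[i][4]>60])
print("corners proj",proj("w14",[[.4859,-.1414,.056],[.6417,-.1107,.056],[.6679,-.257,.056],[.512,-.288,.056]]))
print(g[0:240:8,150:500:12])
E
```

```text
[ 0.6229 -0.1889  0.2224] [ 3.1406 -0.0005 -2.9536] 0.0002737239555743409
[325 175]
[(array([ 24,  34,  35,  32, 690], dtype=int32), array([321.558 , 181.1478]))]
corners proj [[400.7697  34.948 ]
 [392.3435 198.5939]
 [251.27   197.236 ]
 [240.0596  32.8835]]
[[ 78 131 132 127 129 126 134 129 135 129 137 131 127 126 128 126 127 128
  130 133 128 136 128 134 131 133 101  75  75  72]
 [ 82 139 133 134 137 136 129 122 129 129 130 132 129 134 129 130 126 127
  129 133 134 130 130 129 131 137  77  75  78  70]
 [ 79 131 130 131 137 130 135 124 132 129 134 127 129 129 132 125 132 127
  125 137 129 132 136 134 136 130 111  77  74  71]
 [ 82 133 132 131 126 139 128 132 132 134 127 128 126 130 126 129 135 129
  131 128 132 133 132 131 136 132 115  78  77  76]
 [138 135 136 133 130 130 136 132 132 128 126 133 133 126 126 129 130 132
  128 127 131 131 140 133 136 134  78  78  76  77]
 [137 133 132 131 133 133 131 132 161 163 164 166 165 167 165 164 165 166
  162 162 157 135 136 131 135 128  77  78  80  75]
 [137 129 135 136 130 129 140 132 163 161 163 168 164 167 163 164 164 162
  162 160 161 1
[... 2211 characters left out ...]
151  97  31  31  86  97
  143 142 144 105  94  77  80  85 134 134 135 118]
 [136 133 133 129 138 132 132 134 130  79  87 110  88  83  80  80  78  84
  104  89  82  76 136  79  79 132 134 131 138 133]
 [133 129 135 135 135 134 137 131 131  79  77  77  75  81  74  75  77  75
   79  79  78  76  95  76  99 131 129 137 134 134]
 [134 125 133 134 139 133 132 134 131  80  78  76  77  77  77  77  76  78
  122 124  77  76  76  80 131 132 134 135 134 134]
 [128 141 133 135 136 136 130 129 127  78  76  80  76  75  76  74  75  73
  129 126  76  75  76 131 134 130 132 130 133 133]
 [136 130 130 131 140 128 138 135 128  76  77  75  74  71  77  76  73  74
  114 129  74  79 113 126 135 130 133 135 129 128]]
```

```bash
python3 - <<'E'
from h import *
np.set_printoptions(precision=4,suppress=True)
im=cv2.imread("pics/w14.png"); g=cv2.GaussianBlur(cv2.cvtColor(im,6),(3,3),0).astype(float)
L=[];
for r in (50,80,110,140,170):
    d=g[r,232:262]; L.append((232+np.argmax(np.diff(d))+.5,r))
Rr=[]
for r in (45,55,65,75): d=g[r,385:410]; Rr.append((385+np.argmin(np.diff(d))+.5,r))
F=[]
for u in (260,290,320,350,380): d=g[25:48,u]; F.append((u,25+np.argmax(np.diff(d))+.5))
B=[]
for u in (262,275,285): d=g[188:206,u]; B.append((u,188+np.argmin(np.diff(d))+.5))
for n,x in zip("LRFB",(L,Rr,F,B)): 
    w=ray("w14",x,.056)[:,:2]; print(n,w[0],w[-1],"px",x[0],x[-1])
    v=w[-1]-w[0]; print(" ang",np.arctan2(v[1],v[0]))
print("btn",ray("w14",[(321.6,180.5)],.07))
E
```

```text
L [ 0.5266 -0.2858] [ 0.6395 -0.2646] px (np.float64(240.5), 50) (np.float64(247.5), 170)
 ang 0.18509444354757812
R [ 0.4943 -0.1395] [ 0.5205 -0.1348] px (np.float64(400.5), 45) (np.float64(398.5), 75)
 ang 0.17837834379007367
F [ 0.5091 -0.2698] [ 0.4891 -0.1604] px (260, np.float64(33.5)) (380, np.float64(34.5))
 ang 1.7511344482970155
B [ 0.6661 -0.2459] [ 0.6627 -0.2219] px (262, np.float64(197.5)) (285, np.float64(198.5))
 ang 1.7125434698997095
btn [[ 0.6328 -0.1883  0.07  ]]
```

Call:
{"name": "move_arm", "arguments": {
  "rows": [
    [9,-0.5,-45,0,1],
    [0,0,-45,0,1],
    [0,0,-45,0,1],
    [0,0,-40,0,1],
    [0,0,0,0,1],
    [0,0,0,0,1]
  ]
}}

```text
time: 51.3
tool_pos: [0.6325, -0.1896, 0.0488]
tool_rot: [-3.142, 0.0, -2.953]
contact_force: [0.0, 0.4, 0.8]
opening: 0.0008
grip_force: 0.0
```

Call:
{"name": "move_arm", "arguments": {
  "rows": [
    [0,0,-5,0,1],
    [0,0,-4,0,1],
    [0,0,-4,0,1],
    [0,0,-3,0,1],
    [0,0,0,0,1],
    [0,0,0,0,1]
  ]
}}

```text
time: 51.9
tool_pos: [0.6321, -0.1905, 0.0318]
tool_rot: [3.141, -0.0, -2.954]
contact_force: [0.5, 0.1, -0.4]
opening: 0.0004
grip_force: 0.0
```

Call:
{"name": "move_arm", "arguments": {
  "rows": [
    [0,0,-2,0,1],
    [0,0,-2,0,1],
    [0,0,-2,0,1],
    [0,0,0,0,1],
    [0,0,0,0,1]
  ]
}}

```text
time: 52.4
tool_pos: [0.632, -0.1905, 0.0258]
tool_rot: [3.141, -0.0, -2.954]
contact_force: [-2.4, 1.0, 2.4]
opening: 0.0003
grip_force: 1.3
```

Call:
{"name": "move_arm", "arguments": {
  "rows": [
    [0,0,-1.5,0,1],
    [0,0,-1.5,0,1],
    [0,0,0,0,1],
    [0,0,0,0,1],
    [0,0,40,0,1],
    [0,0,40,0,1],
    [0,0,40,0,1],
    [-40,-8,40,0,1],
    [-40,-8,20,0,1],
    [0,0,0,0,1],
    [0,0,0,0,1],
    [0,0,0,0,1]
  ]
}}

```text
time: 53.6
tool_pos: [0.5574, -0.2052, 0.1968]
tool_rot: [3.141, -0.001, -2.954]
contact_force: [-0.4, 0.4, -0.4]
opening: 0.0004
grip_force: 0.0
```

```bash
python3 - <<'E'
from h import *
np.set_printoptions(precision=4,suppress=True)
s=monitor.observe(); print(s["tool_pos"],s["tool_rot"],s["opening"])
snap("wrist","w15"); im=cv2.imread("pics/w15.png"); g=cv2.cvtColor(im,6)
C=np.array([.5773,-.2003]);bx=np.array([.9833,.182]);by=np.array([-.182,.9833])
P=[np.r_[C+(-.08-d)*bx+y*by,z] for d,y,z in((0,0,.056),(.1,0,.051),(.1,-.069,.051),(.1,.069,.051))]; q=proj("w15",P); print(q)
for yy in(-.03,0,.03):
    print(yy,[int(g[int(v),int(u)]) if 0<=v<400 else -1 for u,v in proj("w15",[np.r_[C+(-.08-d)*bx+yy*by,.03] for d in np.arange(-.01,.125,.005)])])
E
```

```text
[ 0.5574 -0.2052  0.1968] [ 3.1406 -0.0006 -2.9543] 0.00036472408565873247
[[324.5661 109.8401]
 [325.2241 -11.9726]
 [243.5478 -12.3867]
 [406.7992 -11.559 ]]
-0.03 [159, 155, 207, 208, 209, 207, 208, 208, 208, 208, 209, 209, 208, 208, 207, 207, 207, 206, 122, 66, 164, 50, -1, -1, -1, -1, -1]
0 [159, 160, 206, 209, 208, 209, 209, 207, 210, 208, 208, 210, 208, 208, 207, 207, 207, 207, 120, 61, 170, 46, -1, -1, -1, -1, -1]
0.03 [158, 155, 205, 207, 207, 207, 207, 208, 208, 208, 209, 207, 208, 207, 208, 207, 206, 206, 119, 57, 170, 46, -1, -1, -1, -1, -1]
```

The drawer is out. Now I go over to the key for a fresh look, in case it was knocked.

Call:
{"name": "move_arm", "arguments": {
  "rows": [
    [-9,44,5,-0.009,-0.2],
    [-9,44,5,-0.009,-0.2],
    [-9,44,0,-0.009,-0.2],
    [-9,44,0,-0.009,-0.2],
    [-9,44,0,-0.009,-0.2],
    [-9,44,0,-0.009,-0.2],
    [-9,44,0,-0.009,-0.2],
    [-9,44,0,-0.009,-0.2],
    [-9,44,0,-0.009,-0.2],
    [-9,44,0,-0.009,-0.2],
    [-7,44,0,0,-0.2],
    [0,0,0,0,-0.2]
  ]
}}

```text
time: 54.85
tool_pos: [0.4585, 0.2838, 0.2063]
tool_rot: [3.14, -0.002, -3.038]
contact_force: [-0.2, -0.9, -0.5]
opening: 0.0556
grip_force: 0.0
```

Call:
{"name": "move_arm", "arguments": {
  "rows": [
    [0,0,0,0,-0.2],
    [0,0,0,0,-0.2],
    [0,0,0,0,-0.2]
  ]
}}

```text
time: 55.15
tool_pos: [0.4605, 0.2775, 0.2074]
tool_rot: [-3.141, -0.001, -3.046]
contact_force: [0.5, -0.4, 0.0]
opening: 0.0552
grip_force: 0.0
```

```bash
python3 - <<'E'
from h import *
np.set_printoptions(precision=4,suppress=True)
s=monitor.observe(); print(s["tool_pos"],s["tool_rot"],s["opening"])
snap("wrist","w16"); a=cv2.imread("pics/w16.png"); print(proj("w16",[[.3836,.2912,.014],[.4214,.2948,.014],[.4614,.2987,.014]]))
cv2.imwrite("pics/w16b.png",cv2.resize(a[0:260,120:560],(800,473),interpolation=cv2.INTER_CUBIC))
E
```

```text
[0.4605 0.2775 0.2074] [-3.1413 -0.0006 -3.046 ] 0.05522559902075037
[[343.3034  91.3371]
 [342.692  128.3061]
 [342.1632 165.2177]]
```

View pics/w16b.png

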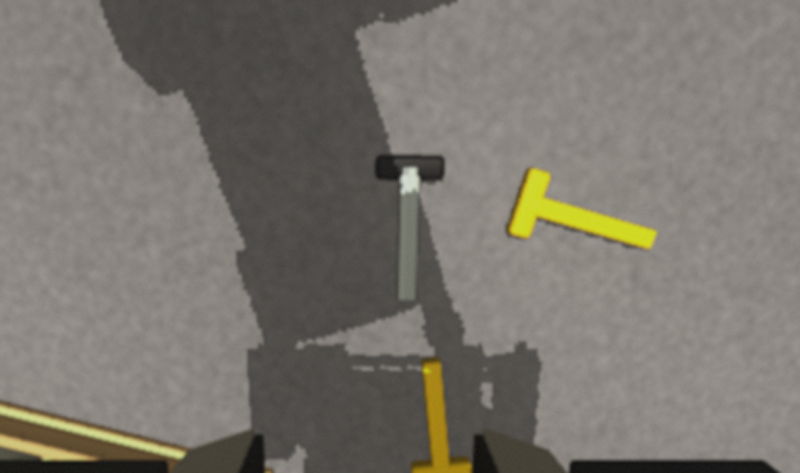

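The key lies unmoved: its cross-bar is at view (410,167) and the bar end at (406,300), within 2 px of the prediction.

```bash
python3 - <<'E'
from h import *
np.set_printoptions(precision=4,suppress=True)
w=ray("w16",np.array([(410,167),(406.5,300)])/1.818+[120,0],.014)[:,:2]; v=w[1]-w[0]; print(w,np.linalg.norm(v),np.arctan2(v[1],v[0]),w[0]+.038*v/np.linalg.norm(v))
E
```

```text
[[0.3839 0.2936]
 [0.461  0.3002]] 0.07741688598701153 0.08655258509192656 [0.4218 0.2968]
```

Call:
{"name": "move_arm", "arguments": {
  "rows": [
    [-14,6,-40,-0.009,-0.2],
    [-14,6,-40,0,-0.2],
    [-14,7,-40,0,-0.2],
    [0,0,-40,0,-0.2],
    [0,0,-30,0,-0.2],
    [0,0,0,0,-0.2],
    [0,0,0,0,-0.2]
  ]
}}

```text
time: 55.9
tool_pos: [0.4187, 0.2971, 0.0183]
tool_rot: [3.142, -0.0, -3.055]
contact_force: [0.1, -1.1, 0.0]
opening: 0.0551
grip_force: 0.0
```

Call:
{"name": "move_arm", "arguments": {
  "rows": [
    [-0.5,0,-30,0,-0.2],
    [0,0,-20,0,-0.2],
    [0,0,0,0,-0.2],
    [0,0,0,0,1],
    [0,0,0,0,1],
    [0,0,0,0,1],
    [0,0,0,0,1],
    [0,0,0,0,1],
    [0,0,0,0,1],
    [0,0,0,0,1],
    [0,0,0,0,1]
  ],
  "newtons": 35
}}

```text
time: 57.0
tool_pos: [0.4177, 0.2976, -0.0321]
tool_rot: [3.141, 0.0, -3.053]
contact_force: [-0.7, -0.3, 3.3]
opening: 0.0113
grip_force: 35.0
```

Call:
{"name": "move_arm", "arguments": {
  "rows": [
    [0,0,40,0,1],
    [0,0,40,0,1],
    [0,0,40,0,1],
    [0,0,40,0,1],
    [0,0,0,0,1],
    [0,0,0,0,1]
  ]
}}

```text
time: 57.6
tool_pos: [0.4177, 0.2976, 0.1281]
tool_rot: [3.141, 0.001, -3.053]
contact_force: [-0.1, -0.1, -0.7]
opening: 0.0118
grip_force: 35.0
```

Call:
{"name": "move_arm", "arguments": {
  "rows": [
    [3,-43,0,-0.123,1],
    [3,-43,0,-0.123,1],
    [3,-43,0,-0.123,1],
    [3,-43,0,-0.123,1],
    [3,-43,0,-0.123,1],
    [3,-43,0,-0.123,1],
    [3,-43,0,-0.123,1],
    [3,-43,0,-0.123,1],
    [3,-43,0,-0.123,1],
    [3,-43,0,-0.123,1],
    [3,-43,0,-0.123,1],
    [3,-43,0,-0.123,1]
  ]
}}

```text
time: 58.8
tool_pos: [0.4523, -0.2196, 0.1256]
tool_rot: [-3.139, -0.003, 1.748]
contact_force: [0.6, 0.2, -0.6]
opening: 0.0113
grip_force: 35.0
```

Call:
{"name": "move_arm", "arguments": {
  "rows": [
    [0,-4,0,0,1],
    [0,0,0,0,1],
    [0,0,0,0,1],
    [0,0,0,0,1]
  ]
}}

```text
time: 59.2
tool_pos: [0.4533, -0.2209, 0.1272]
tool_rot: [-3.141, -0.001, 1.756]
contact_force: [1.1, 0.6, -1.2]
opening: 0.0113
grip_force: 35.0
```

```bash
python3 - <<'E'
from h import *
np.set_printoptions(precision=4,suppress=True)
s=monitor.observe(); print(s["tool_pos"],s["tool_rot"],s["opening"])
snap("wrist","w17"); snap("scene","sc17"); g=cv2.cvtColor(cv2.imread("pics/sc17.png"),6)
C=np.array([.5773,-.2003]);bx=np.array([.9833,.182]);by=np.array([-.182,.9833])
# drawer outline in wrist view: bright interior; scan along bx at y=+-.05, wall top z .039
g=cv2.cvtColor(cv2.imread("pics/w17.png"),6); print(proj("w17",[np.r_[C-.132*bx,.009],np.r_[C-.175*bx+.05*by,.05],np.r_[C-.175*bx-.05*by,.05]]))
for yy in(-.055,.05):
    print(yy,[int(g[int(v),int(u)]) if 0<=v<400 and 0<=u<640 else -1 for u,v in proj("w17",[np.r_[C-d*bx+yy*by,.05] for d in np.arange(.07,.20,.004)])])
E
```

```text
[ 0.4533 -0.2209  0.1272] [-3.1407 -0.0013  1.7559] 0.011264103157401914
[[316.0143 180.4029]
 [257.5575 129.0237]
 [263.5408 250.7704]]
-0.055 [21, 25, 26, 24, 24, 26, 26, 27, 71, 76, 49, 27, 111, 123, 116, 121, 110, 25, 62, 78, 62, 26, 29, 28, 27, 27, 26, 27, 28, 27, 27, 27, 28]
0.05 [168, 169, 131, 136, 134, 151, 131, 155, 133, 128, 130, 132, 130, 141, 226, 225, 226, 219, 189, 213, 198, 224, 173, 108, 132, 128, 180, 142, 146, 154, 154, 150, 149]
```

Call:
{"name": "move_arm", "arguments": {
  "rows": [
    [1,-2,-40,0,1],
    [0,0,-40,0,1],
    [0,0,-30,0,1],
    [0,0,-20,0,1],
    [0,0,-12,0,1],
    [0,0,-4,0,1],
    [0,0,0,0,1],
    [0,0,0,0,1]
  ]
}}

```text
time: 60.1
tool_pos: [0.4553, -0.2248, -0.0173]
tool_rot: [3.14, 0.001, 1.754]
contact_force: [-0.8, 0.3, -0.9]
opening: 0.0115
grip_force: 35.0
```

Call:
{"name": "move_arm", "arguments": {
  "rows": [
    [0,1,-2,0,1],
    [0,0,-2,0,1],
    [0,0,0,0,1],
    [0,0,0,0,1]
  ]
}}

```text
time: 60.5
tool_pos: [0.4546, -0.2235, -0.0221]
tool_rot: [3.141, 0.0, 1.754]
contact_force: [0.6, -0.8, -0.3]
opening: 0.0113
grip_force: 35.0
```

Call:
{"name": "move_arm", "arguments": {
  "rows": [
    [0,0,0,0,0.45],
    [0,0,0,0,0.45],
    [0,0,0,0,0.45],
    [0,0,0,0,0.45],
    [0,0,20,0,0.45],
    [0,0,40,0,0.45],
    [0,0,40,0,0.45],
    [0,0,40,0,0.45],
    [0,0,0,0,0.45],
    [0,0,0,0,0.45]
  ]
}}

```text
time: 61.5
tool_pos: [0.4548, -0.2236, 0.1184]
tool_rot: [3.14, 0.001, 1.754]
contact_force: [-0.5, -0.1, -0.0]
opening: 0.025
grip_force: 0.0
```

```bash
python3 - <<'E'
from h import *
np.set_printoptions(precision=4,suppress=True)
s=monitor.observe(); print(s["tool_pos"],s["tool_rot"],s["opening"])
snap("wrist","w18"); g=cv2.cvtColor(cv2.imread("pics/w18.png"),6)
C=np.array([.5773,-.2003]);bx=np.array([.9833,.182]);by=np.array([-.182,.9833])
# rectified top view of drawer at z=.016: rows box x -.185..-.075 (5mm), cols y .07..-.07
for d in np.arange(-.185,-.07,.005):
    P=proj("w18",[np.r_[C+d*bx+y*by,.02] for y in np.arange(.07,-.071,-.007)])
    print("%.3f"%d,[int(g[int(v),int(u)]) if 0<=v<400 and 0<=u<640 else -1 for u,v in P])
E
```

```text
[ 0.4548 -0.2236  0.1184] [3.1402 0.0013 1.7538] 0.025035669448861857
-0.185 [148, 149, 141, 143, 135, 147, 138, 144, 139, 139, 139, 150, 139, 144, 140, 140, 141, 132, 145, 111, 25]
-0.180 [146, 182, 180, 179, 182, 181, 158, 175, 146, 166, 170, 153, 152, 172, 162, 169, 157, 166, 164, 77, 25]
-0.175 [147, 117, 102, 116, 96, 117, 101, 88, 106, 94, 112, 95, 86, 102, 92, 110, 95, 81, 97, 76, 29]
-0.170 [124, 228, 58, 71, 101, 60, 63, 73, 59, 69, 55, 61, 68, 57, 63, 68, 62, 78, 81, 77, 77]
-0.165 [100, 227, 127, 127, 127, 126, 127, 130, 128, 127, 120, 129, 126, 120, 126, 125, 120, 123, 77, 76, 74]
-0.160 [128, 227, 143, 195, 127, 128, 127, 127, 125, 125, 125, 127, 125, 126, 163, 167, 146, 191, 77, 78, 77]
-0.155 [153, 137, 225, 225, 146, 126, 128, 130, 127, 126, 126, 125, 125, 124, 179, 215, 213, 138, 76, 62, 29]
-0.150 [141, 128, 224, 224, 126, 129, 128, 128, 128, 127, 126, 125, 126, 125, 200, 214, 211, 211, 37, 29, 26]
-0.145 [88, 128, 224, 224, 136, 108, 74, 126, 129, 125, 127, 126, 128, 124, 176, 215, 215, 213, 192, 64, 60]
-0.140 [88, 130, 226, 224, 130, 39, 35, 130, 129, 129, 128, 1
[... 761 characters left out ...]
125, 125, 170, 206, 206, 203, 172, 62, 65]
-0.100 [85, 141, 157, 128, 130, 129, 129, 128, 128, 128, 126, 126, 125, 126, 165, 206, 206, 207, 52, 32, 28]
-0.095 [87, 225, 219, 214, 126, 127, 125, 125, 125, 125, 123, 124, 125, 125, 177, 205, 203, 122, 75, 37, 26]
-0.090 [91, 223, 222, 222, 129, 131, 130, 129, 129, 130, 128, 129, 126, 127, 203, 210, 209, 193, 77, 76, 76]
-0.085 [142, 221, 221, 222, 134, 131, 130, 134, 132, 129, 130, 128, 127, 128, 211, 206, 207, 206, 78, 76, 76]
-0.080 [148, 221, 216, 214, 126, 127, 124, 124, 122, 123, 122, 120, 122, 119, 137, 200, 198, 196, 78, 78, 77]
-0.075 [139, 221, 215, 216, 128, 128, 129, 127, 127, 128, 124, 126, 123, 125, 123, 195, 206, 203, 164, 77, 64]
```

The rectified samples show the key lying flat in the drawer. Its dark cross-bar is at drawer y of about +32 mm and the bar runs across to about −35 mm, all in front of the box. Next I turn the tool and push the drawer home.

Call:
{"name": "move_arm", "arguments": {
  "rows": [
    [-8,-1.4,0,0.143,1],
    [-8,-1.4,0,0.143,1],
    [-8,-1.4,0,0.143,1],
    [-8,-1.4,0,0.143,1],
    [-8,-1.4,0,0.143,1],
    [-8,-1.4,0,0.143,1],
    [-8,-1.4,0,0.143,1],
    [-8,-1.4,0,0.143,1],
    [-8,-1.4,0,0.143,1],
    [-8,-1.4,0,0.143,1],
    [0,0,0,0.143,1],
    [0,0,0,0,1]
  ]
}}

```text
time: 62.75
tool_pos: [0.3736, -0.2368, 0.1162]
tool_rot: [3.139, -0.002, -2.956]
contact_force: [-0.5, -0.6, -0.3]
opening: 0.0006
grip_force: 0.0
```

Call:
{"name": "move_arm", "arguments": {
  "rows": [
    [0,0,0,0,1],
    [0,0,0,0,1]
  ]
}}

```text
time: 62.95
tool_pos: [0.3744, -0.2372, 0.1171]
tool_rot: [3.14, -0.001, -2.959]
contact_force: [-0.2, 0.0, 0.2]
opening: 0.0002
grip_force: 0.0
```

Call:
{"name": "move_arm", "arguments": {
  "rows": [
    [0,0,-40,0,1],
    [0,0,-40,0,1],
    [0,0,-40,0,1],
    [0,0,-10,0,1],
    [0,0,0,0,1],
    [0,0,0,0,1]
  ]
}}

```text
time: 63.55
tool_pos: [0.3754, -0.2381, -0.0111]
tool_rot: [-3.14, 0.001, -2.957]
contact_force: [-0.0, -0.2, 0.7]
opening: 0.0
grip_force: 0.0
```

Call:
{"name": "move_arm", "arguments": {
  "rows": [
    [6,1.1,0,0,1],
    [6,1.1,0,0,1],
    [8,1.5,0,0,1],
    [8,1.5,0,0,1],
    [8,1.5,0,0,1],
    [8,1.5,0,0,1],
    [8,1.5,0,0,1],
    [8,1.5,0,0,1],
    [8,1.5,0,0,1],
    [8,1.5,0,0,1],
    [8,1.5,0,0,1],
    [8,1.5,0,0,1]
  ]
}}

```text
time: 64.75
tool_pos: [0.4671, -0.2201, -0.0123]
tool_rot: [3.141, -0.0, -2.956]
contact_force: [-3.8, -1.8, 2.3]
opening: 0.0002
grip_force: 2.3
```

Call:
{"name": "move_arm", "arguments": {
  "rows": [
    [5,0.9,0,0,1],
    [5,0.9,0,0,1],
    [0,0,0,0,1],
    [0,0,0,0,1]
  ]
}}

```text
time: 65.15
tool_pos: [0.4768, -0.2183, -0.0123]
tool_rot: [3.141, 0.0, -2.956]
contact_force: [-3.6, -2.7, 2.8]
opening: 0.0002
grip_force: 1.8
```

Call:
{"name": "move_arm", "arguments": {
  "rows": [
    [3,0.6,0,0,1],
    [3,0.6,0,0,1],
    [3,0.6,0,0,1],
    [0,0,0,0,1],
    [0,0,0,0,1]
  ]
}}

```text
time: 65.65
tool_pos: [0.4862, -0.2165, -0.0123]
tool_rot: [-3.142, 0.001, -2.956]
contact_force: [-0.1, 0.1, -0.7]
opening: 0.0006
grip_force: 0.0
```

Call:
{"name": "move_arm", "arguments": {
  "rows": [
    [2,0.4,0,0,1],
    [2,0.4,0,0,1],
    [0,0,0,0,1],
    [0,0,0,0,1]
  ]
}}

```text
time: 66.05
tool_pos: [0.4894, -0.2158, -0.0123]
tool_rot: [3.141, -0.0, -2.956]
contact_force: [-2.9, -1.0, 1.0]
opening: 0.0005
grip_force: 1.8
```

Call:
{"name": "move_arm", "arguments": {
  "rows": [
    [1.5,0.3,0,0,1],
    [1.5,0.3,0,0,1],
    [0,0,0,0,1],
    [0,0,0,0,1]
  ]
}}

```text
time: 66.45
tool_pos: [0.4895, -0.2156, -0.0123]
tool_rot: [3.14, -0.005, -2.956]
contact_force: [-15.4, -5.1, 7.9]
opening: 0.0004
grip_force: 8.0
```

Call:
{"name": "move_arm", "arguments": {
  "rows": [
    [1,0.2,0,0,1],
    [1,0.2,0,0,1],
    [0,0,0,0,1],
    [0,0,0,0,1]
  ]
}}

```text
time: 66.85
tool_pos: [0.4893, -0.2156, -0.0123]
tool_rot: [3.139, -0.009, -2.956]
contact_force: [-23.4, -9.0, 12.7]
opening: 0.0005
grip_force: 12.5
```

The drawer is at its hard stop, flush with the box. I'll retreat and check everything.

Call:
{"name": "move_arm", "arguments": {
  "rows": [
    [-6,-1.1,0,0,1],
    [-20,-3.6,0,0,1],
    [-20,-3.6,20,0,1],
    [0,0,50,0,1],
    [0,0,50,0,1],
    [0,0,50,0,1],
    [0,0,50,0,1],
    [20,40,40,0,1],
    [20,40,0,0,1],
    [0,0,0,0,1],
    [0,0,0,0,1],
    [0,0,0,0,1]
  ]
}}

```text
time: 68.05
tool_pos: [0.485, -0.1502, 0.2406]
tool_rot: [3.141, -0.001, -2.957]
contact_force: [-0.1, 0.3, 0.3]
opening: 0.0005
grip_force: 0.0
```

```bash
python3 - <<'E'
from h import *
np.set_printoptions(precision=4,suppress=True)
s=monitor.observe(); print(s["time"],s["tool_pos"],s["contact_force"])
snap("wrist","w19"); snap("scene","sc19")
C=np.array([.5773,-.2003]);bx=np.array([.9833,.182]);by=np.array([-.182,.9833])
g=cv2.cvtColor(cv2.imread("pics/w19.png"),6)
for yy in(-.03,0,.03):
    print(yy,[int(g[int(v),int(u)]) if 0<=v<400 and 0<=u<640 else -1 for u,v in proj("w19",[np.r_[C+(-.08-d)*bx+yy*by,.03] for d in np.arange(-.02,.11,.005)])])
a=cv2.imread("pics/w19.png")[:300,100:620]; a=cv2.resize(a,(520,300)); b=cv2.resize(cv2.imread("pics/sc19.png")[140:270,220:430],(420,260),interpolation=cv2.INTER_CUBIC)
out=np.zeros((565,800,3),np.uint8); out[:300,:520]=a; out[302:562,:420]=b
sd=snap("side","sd19"); c=cv2.imread("pics/sd19.png"); p,q=proj("sd19",[[.59,.05,.06]])[0].astype(int)
d=cv2.resize(c[q-45:q+45,p-60:p+60],(370,260),interpolation=cv2.INTER_CUBIC); out[302:562,425:795]=d
cv2.imwrite("pics/fin.png",out)
E
```

```text
68.05 [ 0.485  -0.1502  0.2406] [-0.1093  0.2555  0.3073]
-0.03 [154, 155, 153, 144, 60, 106, 134, 135, 133, 128, 131, 130, 137, 137, 133, 134, 132, 132, 128, 130, 131, 137, 133, 131, 134, 136]
0 [152, 152, 156, 142, 59, 111, 136, 130, 130, 131, 133, 136, 137, 131, 134, 139, 140, 136, 130, 137, 134, 137, 131, 137, 130, 130]
0.03 [152, 153, 155, 128, 60, 113, 134, 135, 136, 130, 132, 136, 133, 135, 142, 140, 135, 135, 141, 132, 146, 143, 137, 132, 138, 137]
```

View pics/fin.png

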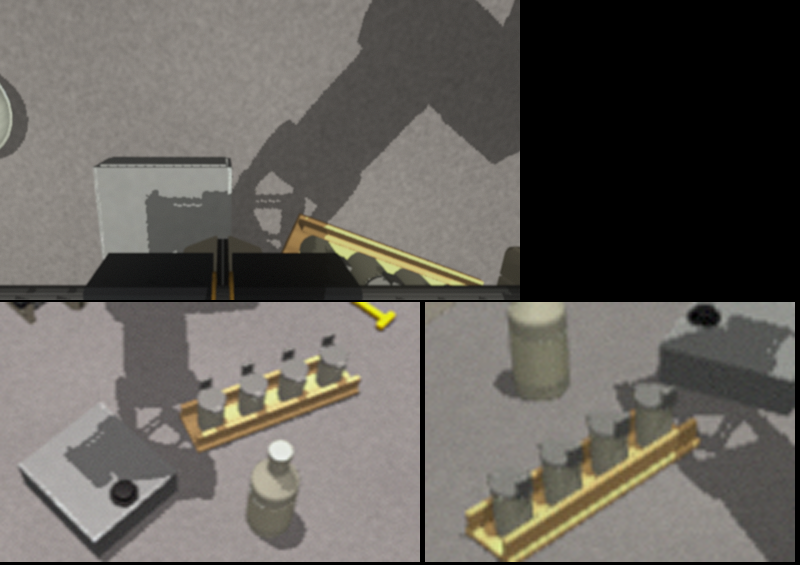

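The final views show all four caps shut with their tabs upright, at (206,383), (248,370), (288,355) and (328,341). The drawer is flush, the button is up and the counter is free of tablets. The bottle stands unmoved, and the arm is clear.

```bash
python3 -c "
from cell import workorder
print(workorder.hand_in())"
```

```text
the job is handed in; nothing more can be done
None
```

I handed the job in at about 68 s: all four tablets are in tubes with the caps pressed shut, the key is in the drawer, and the drawer is pushed home; the bottle, cup and bowl were not touched, and the hand-in returned no verdict.

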